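# Refill the parts counter by tipping the scoop tray

### The job

Refill the parts counter: turn its selector so that the pointer faces the line mark (fill), gather all the loose beech furniture feet from the table in the scoop tray, and tip the tray over the hopper so that every foot slides into it; feet go in only by being tipped from the tray. Then set the empty tray back flat on the middle of its rubber mat and turn the pointer to the round dot (count). Leave the other things on the table where they are.

Things in the scene. Friction and masses are not known exactly. Their poses are not given: they have to be found in the camera images.
- mat: flat black rubber mat fixed to the table, 200 x 170 x 3 mm, the tray's parking place; origin at the centre of its underside, x along its long side, z up
- tray: loose open-fronted aluminium scoop tray, 0.26 kg. Pan 165 long (its x) x 156 wide (its y), floor 3 mm thick, 3 mm walls 35 mm high on both sides and at the back; the front (+x) end is open, without a lip, so things slide out there when it is tilted nose down. Origin at the centre of the pan's underside, x towards the open front, z up. It starts on the mat.
- tray_handle (a point): centre of the tray's black handle, a straight upright bar that sticks out behind the back wall along the tray's -x: 62 mm long (tray x from -82 to -144 mm), 16 mm thick (tray y), 30 mm high; this point is 118 mm behind the tray's origin and 40 mm above the tray's underside. Same axes as the tray. The loaded tray weighs up to 0.5 kg (hidden variations included 0.65), its weight about 0.11 m ahead of this point, so grip firmly (about 100 N)
- tray_lip (a point): middle of the tray's open front edge, on the floor: 82.5 mm ahead of the tray's origin, 3 mm above its underside
- counter: parts counter, fixed: a square white sheet-metal feed hopper, open at the top, 220 x 220 mm outside, walls 4 mm, rim 115 mm above the table, with a low grey console (100 x 150 mm, 46 mm high) on its -x side. Origin on the table under the hopper's centre; x away from the console, z up. The hopper's steel floor slopes down towards the counter's -y: 75 mm above the table at the +y wall, 18 mm at the -y wall
- hopper_mouth (a point): centre of the hopper's mouth at rim height (115 mm above the table); axes as the counter
- pointer (a joint): angle of the counter's selector knob on the console top, rad, -1.4 to 1.4, counter-clockwise from above positive, stays where it is left (friction 0.04 N m). 0: its pointer end is towards the counter's -x. -0.7: it points at the white line mark (fill). +0.7: it points at the white round dot mark (count)
- pointer_grip (a point): grip point of the selector knob, on its upright axis, 20 mm above the dial (68 mm above the table): a grey bar grip 50 mm long (this point's x), 14 mm wide (its y), 26 mm high, standing 6 to 32 mm above the dial; a white stripe marks the pointer end, which is this point's -x; the hinge axis is its z. The hopper's wall is 52 mm from the axis on the counter's +x side and rises 47 mm above this point
- line_mark (a point): the white line mark (fill) on the dial, 13 x 4 mm, 36 mm from the knob's axis, at pointer angle -0.7
- dot_mark (a point): the white round dot mark (count) on the dial, 9 mm across, 37 mm from the knob's axis, at pointer angle +0.7
- foot0_mid (a point): centre of a loose beech furniture foot: a rounded block 62 long (its x) x 36 wide (its y) x 34 mm high (its z), a steel plate on one end, about 60 g; its z is up at the start; it may be absent (2 to 4 are there)
- foot1_mid (a point): centre of a loose beech furniture foot: a rounded block 62 long (its x) x 36 wide (its y) x 34 mm high (its z), a steel plate on one end, about 60 g; its z is up at the start; it may be absent (2 to 4 are there)
- foot2_mid (a point): centre of a loose beech furniture foot: a rounded block 62 long (its x) x 36 wide (its y) x 34 mm high (its z), a steel plate on one end, about 60 g; its z is up at the start; it may be absent (2 to 4 are there)
- foot3_mid (a point): centre of a loose beech furniture foot: a rounded block 62 long (its x) x 36 wide (its y) x 34 mm high (its z), a steel plate on one end, about 60 g; its z is up at the start; it may be absent (2 to 4 are there)
- calculator: black desk calculator, 118 x 70 x 14 mm, a bystander that is not part of the job; origin at the centre of its underside
- roll: white label roll, 100 x 100 x 62 mm, a bystander that is not part of the job; origin at the centre of its underside
Things that resemble listed ones, but are neither listed nor needed, are in the scene too. What is shaped like the part that bears foot3_mid but yellow is not meant.

How it is judged:
On the way, in this order (a step that is already met when the one before it is completed fails the run):
1. every foot present lies in the tray and the pointer faces the line mark (either may come first) (x of foot0_mid in the frame of tray between -0.083 and 0.085 m and y of foot0_mid in the frame of tray between -0.078 and 0.078 m and z of foot0_mid in the frame of tray between 0 and 0.075 m and x of foot1_mid in the frame of tray between -0.083 and 0.085 m and y of foot1_mid in the frame of tray between -0.078 and 0.078 m and z of foot1_mid in the frame of tray between 0 and 0.075 m and x of foot2_mid in the frame of tray between -0.083 and 0.085 m and y of foot2_mid in the frame of tray between -0.078 and 0.078 m and z of foot2_mid in the frame of tray between 0 and 0.075 m and x of foot3_mid in the frame of tray between -0.083 and 0.085 m and y of foot3_mid in the frame of tray between -0.078 and 0.078 m and z of foot3_mid in the frame of tray between 0 and 0.075 m and value of joint pointer between -0.85 and -0.55 rad), for 0.2 s.
2. the tray is tilted nose down, its front over the hopper, and every foot has gone into the hopper while the pointer faces the line mark (x of foot0_mid in the frame of counter between -0.11 and 0.11 m and y of foot0_mid in the frame of counter between -0.11 and 0.11 m and z of foot0_mid in the frame of counter between 0.01 and 0.115 m and x of foot1_mid in the frame of counter between -0.11 and 0.11 m and y of foot1_mid in the frame of counter between -0.11 and 0.11 m and z of foot1_mid in the frame of counter between 0.01 and 0.115 m and x of foot2_mid in the frame of counter between -0.11 and 0.11 m and y of foot2_mid in the frame of counter between -0.11 and 0.11 m and z of foot2_mid in the frame of counter between 0.01 and 0.115 m and x of foot3_mid in the frame of counter between -0.11 and 0.11 m and y of foot3_mid in the frame of counter between -0.11 and 0.11 m and z of foot3_mid in the frame of counter between 0.01 and 0.115 m and value of joint pointer between -0.85 and -0.55 rad and angle between tray's own z axis and vertical above 0.45 rad and horizontal distance between tray_lip and hopper_mouth below 0.17 m), for 0.1 s.
At the end, for the whole second after the job is handed in: every foot present is inside the hopper, below its rim; the pointer is within 0.15 rad of the dot mark; the tray stands flat and still on the mat, its pan's centre within 60 mm of the mat's centre (x of foot0_mid in the frame of counter between -0.11 and 0.11 m and y of foot0_mid in the frame of counter between -0.11 and 0.11 m and z of foot0_mid in the frame of counter between 0.01 and 0.115 m and x of foot1_mid in the frame of counter between -0.11 and 0.11 m and y of foot1_mid in the frame of counter between -0.11 and 0.11 m and z of foot1_mid in the frame of counter between 0.01 and 0.115 m and x of foot2_mid in the frame of counter between -0.11 and 0.11 m and y of foot2_mid in the frame of counter between -0.11 and 0.11 m and z of foot2_mid in the frame of counter between 0.01 and 0.115 m and x of foot3_mid in the frame of counter between -0.11 and 0.11 m and y of foot3_mid in the frame of counter between -0.11 and 0.11 m and z of foot3_mid in the frame of counter between 0.01 and 0.115 m and value of joint pointer between 0.55 and 0.85 rad and horizontal distance between tray and mat below 0.06 m and angle between tray's own z axis and vertical below 0.08 rad and height (world z) of tray below 0.012 m and linear speed of tray below 0.02 m/s); the robot touches nothing.
It fails at once if a bystander (calculator, label roll) has been moved more than 40 mm (distance of any of calculator, roll from where it was at the start of the episode above 0.04 m).
Of foot0, foot1, foot2, foot3 only 2 to 4 are there at a start; the rules pass over those that are not, and their reading is None.
At some moment in a run one of foot0, foot1, foot2, foot3, tray may be knocked a few centimetres aside while the robot is not near it.
It also fails if it takes over 210 s, if anything falls off the work surface, if the arm or the gripper's body presses on something with over 40 N, if the wrist force passes 120 N, or if a joint passes its speed limit or range.

### The arm

A 7-joint arm with a two-finger parallel gripper is mounted at the origin on a cart in front of the work surface, level with it; the furniture and walls round the work are solid. World frame = base frame: x ahead of the robot, y to its left, z up, the work surface at z = 0. Lengths are in m, angles in rad, forces in N, time in s.
With the tool pointing down it reaches from about 0.4 to 0.85 m from the base axis. Payload 10.4 kg.
Tool frame: the origin (TCP) lies midway between the tips of the shut fingers; the grasp point (between the pads) lies 19 mm behind it (r.tcp_to_grasp is the z of the grasp point in the tool frame, in m); z points along the fingers, x is the direction in which the jaws open and shut, and the axes are right-handed (so a half turn about z gives the same grasp; the last joint's range is limited). The gripper opens to 87 mm and grips with 3 to 60 N. Pads are 19 mm wide; open, the fingers measure 117 mm over their backs; the gripper's body (75 mm by 190 mm) begins 51 mm behind the grasp point.
Start: joints at [-1.366, 0.332, -0.065, 1.46, 0.022, 1.35, -0.088], TCP at [0.141, 0.609, 0.223] pointing down, gripper open.
Joint ranges: [-2.6, 2.6], [-0.5, 2.12], [-1.47, 1.34], [0.16, 2.42], [-1.27, 4.41], [0.06, 2.06], [-2.6, 2.6]. Speed limits (rad/s): [2.22, 2.22, 2.79, 2.79, 3.14, 3.14, 3.14].

### API

Orientations are given as a unit quaternion [x, y, z, w].
In Python, from bench import r, camera, close_job gives the robot as it stands. The module is installed in compiled form; this text tells all that it offers.
- The arm moves only by the shell command python3 -m crank 'ROWS' [FORCE]. ROWS is JSON, a list of rows, each an object of numbers: "x", "y", "z": the shift along the tool's x, y, z scaled (see below); "ax", "ay", "az": the turn, a rotation vector about the tool's x, y, z scaled (see below); "claw": the closure, from -1 (fully open) to 1 (shut), so that 0 is half open. A call has exactly 5 rows; each row is the pose to reach, as a shift and turn from the pose commanded when the call began, along the tool's axes at that moment; what a row does not reach only later rows make up. The controller multiplies each number of a shift by 1 m and each number of a turn by 2 rad. A row lasts 1/12 s, in which the tool goes at most 41.7 mm and 7.16 degrees, less where a joint would pass 70% of its speed; a pose out of reach is approached as far as the arm can. A call with a number of a shift or a turn outside -1 to 1 is refused whole. A call with a gripper value outside its range is refused whole. The fingers move at their own pace and stop on an object; FORCE is the grip in N (left out, the last holds). Time passes only in rows, so rows that repeat a pose let the fingers close, or fill a call up. It gives the time, the measured TCP pose, the force and the opening at its end, in the units of the state.
- r.read_state(): the state, without advancing time (a new reading comes with each control period).
- camera(name): name is "scene" or "side" or "wrist"; returns a dict with "color" (384x512x3 uint8, blue, green, red), "fx", "fy", "cx", "cy" (pixels), "eye" and "orientation" of the camera in the world. Camera axes: x right, y down, z forward; pixel columns grow to the right and rows downward; lengths in m; the calibration is good to about 2 mm. A picture is of the moment at which its call begins. There is no depth.
- close_job(): hands the job in, once; it reports no verdict.
The state is a dict: "time": time; "joint_positions": joint angles; "joint_vel": joint speeds; "joint_torque": joint torques, N m; "ee_pos": TCP position; "eef_rot": TCP orientation; "ft_force": force on the tool from outside, world axes, zero at the start; "torque": the same for the moment, N m; "width": finger opening in m.
Only numpy, scipy, OpenCV 4.12 (cv2) and the standard library are available. Lean on these libraries where they do the work, as an engineer would, in place of code of your own. Each camera call takes 0.05 s, during which the arm holds its last target. There are 200 camera calls.

## Working session

There is one attempt and no reset: what is moved stays moved. The work goes in short steps, Python scripts to look and compute and a shell command to move; the robot and the scene stay as the last step left them, time stands still between calls to the robot, and variables do not carry over. Pictures are saved under pics/ and viewed, about 12 in all and at most 16, crops included, and the job is handed in when it is done.

```bash
mkdir -p pics; cat > h.py <<'E'
import numpy as np, cv2
from scipy.spatial.transform import Rotation as R
from bench import r, camera, close_job
def ray(c,u,v):
    d=np.array([(u-c["cx"])/c["fx"],(v-c["cy"])/c["fy"],1.0])
    q=np.array(c["orientation"]); M=R.from_quat(q).as_matrix() if q.size==4 else q.reshape(3,3)
    return np.array(c["eye"]),M@d
def onz(c,u,v,z):
    e,d=ray(c,u,v); return e+d*(z-e[2])/d[2]
def proj(c,p):
    q=np.array(c["orientation"]); M=R.from_quat(q).as_matrix() if q.size==4 else q.reshape(3,3)
    k=M.T@(np.array(p)-c["eye"]); return c["fx"]*k[0]/k[2]+c["cx"],c["fy"]*k[1]/k[2]+c["cy"]
def rel(p,rotvec_or_R=None):
    s=r.read_state(); T=R.from_quat(s["eef_rot"])
    return T.inv().apply(np.array(p)-s["ee_pos"])
E
python3 - <<'E'
from h import *
ims=[]
for n in ["scene","side","wrist"]:
    c=camera(n); cv2.imwrite(f"pics/{n}0.png",c["color"]); ims.append(c["color"]); print(n,c["eye"],c["orientation"],c["fx"],c["cx"],c["cy"])
cv2.imwrite("pics/a.png",cv2.resize(ims[0],(800,600)))
cv2.imwrite("pics/b.png",cv2.resize(ims[1],(800,600)))
print(r.read_state())
E
```

```text
scene [ 0.04054208 -0.71412205  0.64395686] [ 0.83390624 -0.24642326  0.14310862 -0.47264773] 368.104594086834 248.07706871334233 180.37607782634825
side [0.93070971 1.32497778 1.40207089] [ 0.12621715  0.91417787 -0.38092424 -0.05696295] 499.95590393723967 260.04415113501966 195.98769511470869
wrist [0.06323547 0.62662994 0.38239479] [0.77461454 0.61500515 0.0913866  0.11571284] 278.4342600628638 257.9328326722258 193.26403378574452
{'time': 0.15, 'joint_positions': array([-1.36556903,  0.33271227, -0.06470213,  1.46071605,  0.02157698,
        1.34989099, -0.08850665]), 'joint_vel': array([ 4.57999151e-05, -2.17947047e-03,  1.31702504e-03, -3.18081280e-03,
       -4.61210146e-04, -1.49522797e-03,  1.41654381e-03]), 'joint_torque': array([ 4.06306754e-04, -6.23634982e+01,  2.45295104e-02, -3.90144289e+01,
       -6.12337003e-02,  3.71781411e-02,  1.30629423e-04]), 'ee_pos': array([0.14109127, 0.60858218, 0.22196116]), 'eef_rot': array([ 7.82896799e-01,  6.22151377e-01, -3.97962005e-04,  3.29013922e-04]), 'ft_force': array([-0.67496654, -0.32452388, -0.62985554]), 'torque': array([-0.02654038, -0.03390138,  0.02185918]), 'width': 0.08705175460599772}
```

View pics/a.png

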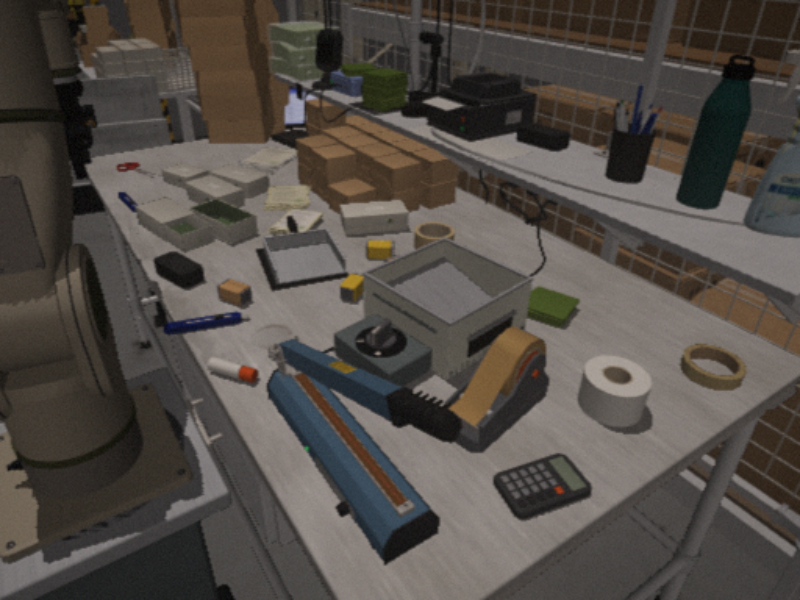

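View pics/b.png

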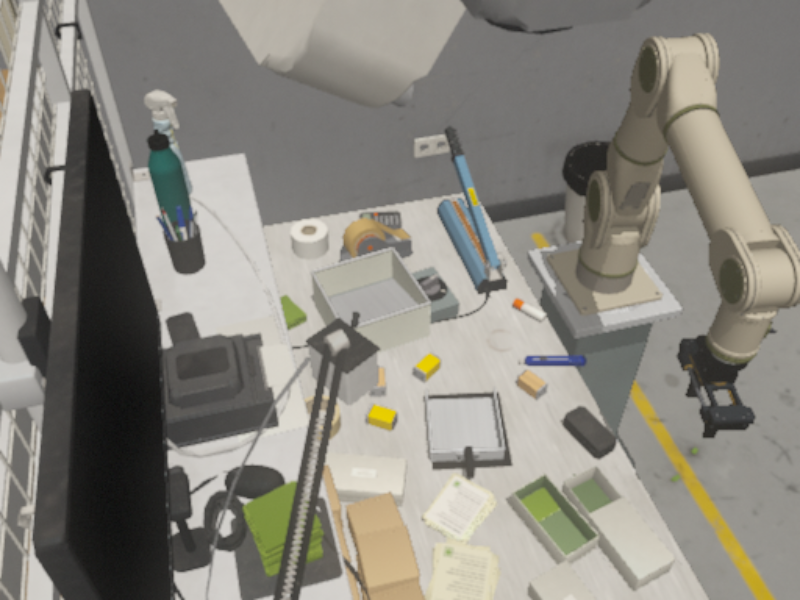

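Candidates for feet: beech block at scene (235,292)/side (531,383); a beech block partly behind the lamp at side (380,380). The yellow blocks at side (427,366) and (382,416) are decoys, and the tape rings, cardboard boxes and dispenser are not feet. Close crop to check.

```bash
python3 - <<'E'
from h import *
s=cv2.imread("pics/side0.png"); a=s[140:310,180:390]
cv2.imwrite("pics/c.png",cv2.resize(a,None,fx=3.5,fy=3.5,interpolation=cv2.INTER_CUBIC))
E
```

```text
(no output)
```

View pics/c.png

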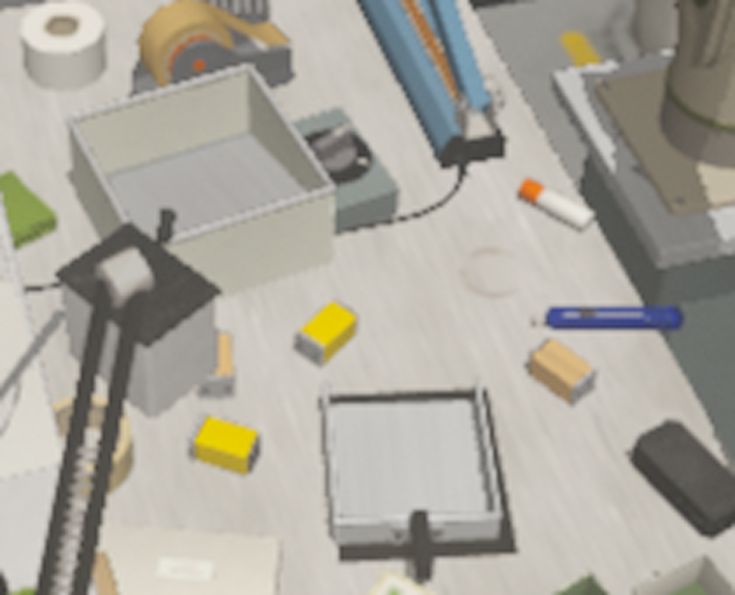

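```bash
python3 - <<'E'
from h import *
c=camera("side"); s=camera("scene")
C=lambda x,y:(180+x/3.5,140+y/3.5)
def P(n,x,y,z): print(n,np.round(onz(c,*C(x,y),z),3))
for n,x,y,z in [("hopA",70,122,.115),("hopB",250,68,.115),("hopC",333,188,.115),("knob",340,140,.07),
 ("foot1 top",560,362,.034),("f1 corner",553,341,.034),("f1r",595,373,.034),("f1 left",531,355,.034),("f1b",573,388,.034),("foot2",222,345,.034),("f2 botR",233,393,0),
 ("yel1",330,325,.034),("yel2",228,440,.034),("tray FL",323,393,.041),("tray FR",482,388,.041),("tray BR",500,520,.041),("tray BL",333,522,.041),("handle top end",424,565,.058),("handle root",420,515,.058),
 ("mat BR",516,551,.003),("mat BL",340,559,.003)]: P(n,x,y,z)
S=lambda x,y:(x*.64,y*.64)
for n,x,y,z in [("hop -y? left",365,278,.115),("hop far",420,243,.115),("hop right",530,280,.115),("hop near",457,330,.115),("foot1",235,285,.034),("knob",380,332,.07),("tray handle?",300,235,.04),("calc",540,485,.014),("roll",615,365,.062)]:
  print("S",n,np.round(onz(s,*S(x,y),z),3))
e,d=ray(c,*C(140,240)); 
for t in (.5,.7,.8,.9,1.,1.1): 
  p=e+d*t; print("lamp",np.round(p,3),"scene800",np.round(np.array(proj(s,p))/.64))
sc=cv2.imread("pics/scene0.png"); a=sc[190:270,190:350]
b=cv2.imread("pics/wrist0.png")
cv2.imwrite("pics/d.png",np.vstack([cv2.resize(a,(640,320),interpolation=cv2.INTER_CUBIC),cv2.resize(b,(373,280)).__class__ and cv2.copyMakeBorder(cv2.resize(b,(373,280)),0,0,0,267,0)]))
E
```

```text
hopA [ 0.754 -0.095  0.115]
hopB [ 0.541 -0.13   0.115]
hopC [0.507 0.08  0.115]
knob [ 0.462 -0.035  0.07 ]
foot1 top [0.333 0.305 0.034]
f1 corner [0.329 0.277 0.034]
f1r [0.304 0.328 0.034]
f1 left [0.358 0.288 0.034]
f1b [0.333 0.34  0.034]
foot2 [0.658 0.191 0.034]
f2 botR [0.656 0.228 0.   ]
yel1 [0.543 0.195 0.034]
yel2 [0.683 0.31  0.034]
tray FL [0.578 0.284 0.041]
tray FR [0.424 0.32  0.041]
tray BR [0.463 0.473 0.041]
tray BL [0.614 0.433 0.041]
handle top end [0.553 0.511 0.058]
handle root [0.538 0.458 0.058]
mat BR [0.448 0.486 0.003]
mat BL [0.611 0.45  0.003]
S hop -y? left [0.5   0.061 0.115]
S hop far [0.667 0.12  0.115]
S hop right [ 0.748 -0.106  0.115]
S hop near [ 0.539 -0.156  0.115]
S foot1 [0.332 0.298 0.034]
S knob [ 0.467 -0.042  0.07 ]
S tray handle? [0.54  0.425 0.04 ]
S calc [ 0.502 -0.389  0.014]
S roll [ 0.741 -0.311  0.062]
lamp [0.871 0.981 1.041] scene800 [ 294. -251.]
lamp [0.848 0.844 0.897] scene800 [ 315. -185.]
lamp [0.836 0.775 0.825] scene800 [ 325. -151.]
lamp [0.824 0.707 0.752] scene800 [ 336. -116.]
lamp [0.812 0.638 0.68 ] scene800 [347. -80.]
lamp [0.8   0.569 0.608] scene800 [359. -43.]
```

View pics/d.png

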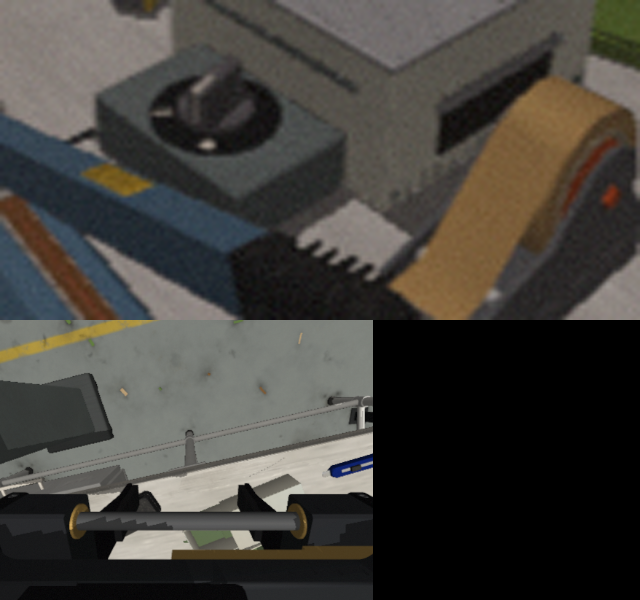

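Scene crop: knob bar at crop (210,95), line mark at (160,113), dot at (207,145). Foot A is at about (0.331,0.308), with its long axis at about 116°. Tray centre is about (0.52,0.378), yaw -104°. Hopper centre is about (0.62,-0.01), yaw about 9°. Next I go up and look with the wrist camera.

```bash
cat >> h.py <<'E'
def go(p=None,yaw=None):
    """yaw: desired world angle (deg) of tool x, tool down. prints az to turn, then shift after the turn"""
    s=r.read_state(); T=R.from_quat(s["eef_rot"]); p=np.array(s["ee_pos"] if p is None else p)
    if yaw is None: G=T
    else:
        best=None
        for k in (0,180):
            G=R.from_euler('z',yaw+k,degrees=True)*R.from_euler('x',np.pi)
            v=(T.inv()*G).as_rotvec()
            print("turn",k,np.round(v/2,4),end=" ")
            if best is None or np.linalg.norm(v)<np.linalg.norm(best[0]): best=(v,G)
        G=best[1]
    print("\nshift now",np.round(T.inv().apply(p-s["ee_pos"]),4),"after turn",np.round(G.inv().apply(p-s["ee_pos"]),4),"j7",s["joint_positions"][6])
def st():
    s=r.read_state(); T=R.from_quat(s["eef_rot"]).as_matrix()
    print("t",round(s["time"],2),"p",np.round(s["ee_pos"],4),"xang",round(float(np.degrees(np.arctan2(T[1,0],T[0,0]))),1),"z",np.round(T[:,2],3),"w",round(s["width"],4),"f",np.round(s["ft_force"],1),"j",np.round(s["joint_positions"],2))
E
A='[{"x":-0.103,"y":0.147,"z":-0.06},{"x":-0.103,"y":0.147,"z":-0.06},{"x":-0.103,"y":0.147,"z":-0.06},{"x":-0.103,"y":0.147,"z":-0.06},{"x":-0.103,"y":0.147,"z":-0.06}]'
python3 -m crank '[{"x":-0.103,"y":0.147,"z":-0.06},{"x":-0.103,"y":0.147,"z":-0.06},{"x":-0.103,"y":0.147,"z":-0.06},{"x":-0.103,"y":0.147,"z":-0.06},{"x":-0.103,"y":0.147,"z":-0.06}]'
python3 -m crank '[{"x":-0.103,"y":0.147,"z":-0.06},{"x":-0.103,"y":0.147,"z":-0.06},{"x":-0.103,"y":0.147,"z":-0.06},{"x":-0.103,"y":0.147,"z":-0.06},{"x":-0.103,"y":0.147,"z":-0.06}]'
python3 -m crank '[{"x":-0.103,"y":0.147,"z":-0.06},{"x":-0.103,"y":0.147,"z":-0.06},{"x":-0.103,"y":0.147,"z":-0.06},{"x":-0.103,"y":0.147,"z":-0.06},{"x":-0.103,"y":0.147,"z":-0.06}]'
python3 - <<'E'
from h import *
st(); c=camera("wrist"); print(c["eye"],R.from_quat(c["orientation"]).as_matrix()[:,2]); cv2.imwrite("pics/w1.png",c["color"])
E
```

```text
t 0.25 p [0.1411 0.6087 0.2222] xang 76.9 z [-0.    -0.001 -1.   ] w 0.0866 f [ 1.   0.6 -0.3] j [-1.37  0.33 -0.06  1.46  0.02  1.35 -0.09]
[0.0632484  0.62670756 0.38275501] [ 0.28401259 -0.06623817 -0.95652985]schema error: expected keys x, y, z, ax, ay, az, claw
schema error: expected keys x, y, z, ax, ay, az, claw
schema error: expected keys x, y, z, ax, ay, az, claw
```

View pics/w1.png

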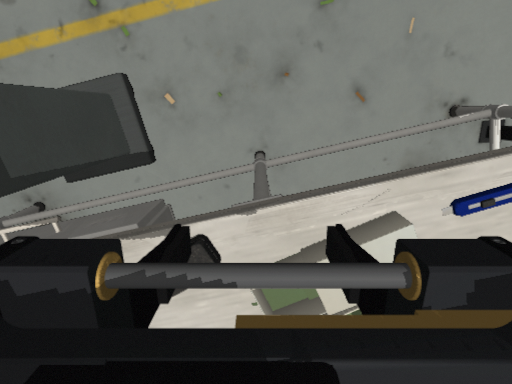

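Picture 5 shows the wrist view from the start pose, looking over the table edge. The rows were refused because they need all seven keys. I retype them in full.

```bash
python3 -m crank '[{"x":-0.057,"y":0.152,"z":-0.033,"ax":0,"ay":0,"az":0,"claw":-1},{"x":-0.057,"y":0.152,"z":-0.033,"ax":0,"ay":0,"az":0,"claw":-1},{"x":-0.057,"y":0.152,"z":-0.033,"ax":0,"ay":0,"az":0,"claw":-1},{"x":-0.057,"y":0.152,"z":-0.033,"ax":0,"ay":0,"az":0,"claw":-1},{"x":-0.057,"y":0.152,"z":-0.033,"ax":0,"ay":0,"az":0,"claw":-1}]'
python3 -m crank '[{"x":-0.057,"y":0.152,"z":-0.033,"ax":0,"ay":0,"az":0,"claw":-1},{"x":-0.057,"y":0.152,"z":-0.033,"ax":0,"ay":0,"az":0,"claw":-1},{"x":-0.057,"y":0.152,"z":-0.033,"ax":0,"ay":0,"az":0,"claw":-1},{"x":-0.057,"y":0.152,"z":-0.033,"ax":0,"ay":0,"az":0,"claw":-1},{"x":-0.057,"y":0.152,"z":-0.033,"ax":0,"ay":0,"az":0,"claw":-1}]'
python3 -m crank '[{"x":-0.057,"y":0.152,"z":-0.033,"ax":0,"ay":0,"az":0,"claw":-1},{"x":-0.057,"y":0.152,"z":-0.033,"ax":0,"ay":0,"az":0,"claw":-1},{"x":-0.057,"y":0.152,"z":-0.033,"ax":0,"ay":0,"az":0,"claw":-1},{"x":-0.057,"y":0.152,"z":-0.033,"ax":0,"ay":0,"az":0,"claw":-1},{"x":-0.057,"y":0.152,"z":-0.033,"ax":0,"ay":0,"az":0,"claw":-1}]'
python3 -m crank '[{"x":-0.057,"y":0.152,"z":-0.033,"ax":0,"ay":0,"az":0,"claw":-1},{"x":-0.057,"y":0.152,"z":-0.033,"ax":0,"ay":0,"az":0,"claw":-1},{"x":-0.057,"y":0.152,"z":-0.033,"ax":0,"ay":0,"az":0,"claw":-1},{"x":-0.057,"y":0.152,"z":-0.033,"ax":0,"ay":0,"az":0,"claw":-1},{"x":-0.057,"y":0.152,"z":-0.033,"ax":0,"ay":0,"az":0,"claw":-1}]'
python3 - <<'E'
from h import *
st(); c=camera("wrist"); print(c["eye"],c["orientation"]); cv2.imwrite("pics/w2.png",c["color"])
E
```

```text
time: 0.72
ee_pos: [0.2855, 0.5142, 0.2578]
eef_rot: [0.786, 0.618, 0.002, 0.001]
ft_force: [1.9, 0.1, 0.4]
width: 0.0871
time: 1.13
ee_pos: [0.4195, 0.423, 0.2904]
eef_rot: [0.786, 0.618, 0.002, 0.002]
ft_force: [0.2, -1.7, 0.5]
width: 0.0869
time: 1.55
ee_pos: [0.5533, 0.3322, 0.3225]
eef_rot: [0.786, 0.618, 0.001, 0.002]
ft_force: [0.5, 0.3, 0.1]
width: 0.0872
time: 1.97
ee_pos: [0.687, 0.2425, 0.353]
eef_rot: [0.786, 0.619, -0.001, 0.002]
ft_force: [-0.2, -0.2, -1.5]
width: 0.087
t 1.97 p [0.687  0.2425 0.353 ] xang 76.4 z [ 0.001 -0.005 -1.   ] w 0.087 f [-0.2 -0.2 -1.5] j [-0.55  0.58  0.29  0.87 -0.15  1.71  1.01]
[0.60919084 0.26199214 0.5133732 ] [0.77701666 0.61174283 0.09002231 0.11794832]
```

View pics/w2.png

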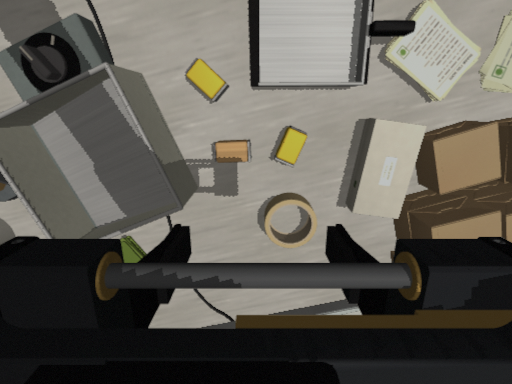

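Wrist view: the only beech foot here is at (232,150). Yellow decoys are at (207,79) and (291,146), the tray is at (310,40) with its handle at (390,28), the hopper is at lower left and the dial at (50,62). So there are 2 feet.

```bash
python3 - <<'E'
from h import *
im=cv2.imread("pics/w2.png")
a=cv2.resize(im[120:180,200:270],(560,480),interpolation=cv2.INTER_CUBIC)
b=cv2.resize(im[25:100,10:100],(576,480),interpolation=cv2.INTER_CUBIC)
cv2.imwrite("pics/e.png",cv2.resize(np.hstack([a,b]),(800,338)))
E
```

```text
(no output)
```

View pics/e.png

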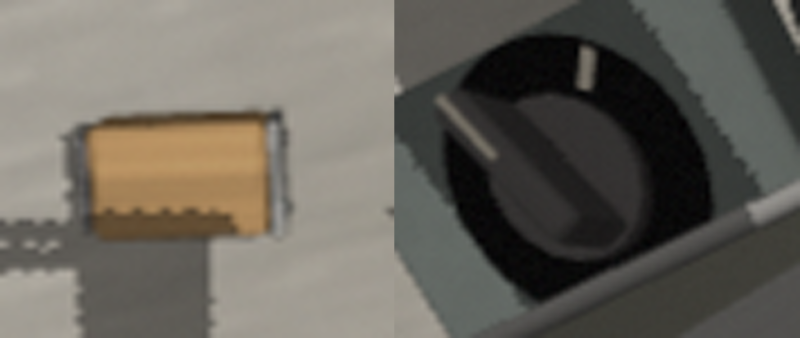

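```bash
python3 - <<'E'
from h import *
c=camera("wrist")
L=lambda x,y:(200+x/.7042/8,120+y/.7042/8)
K=lambda x,y:(10+(x/.7042-560)/6.4,25+y/.7042/6.4)
for n,f,x,y,z in [("f2 TL",L,92,122,.034),("f2 TR",L,266,114,.034),("f2 BL",L,92,236,.034),("f2 BR",L,266,234,.034),
 ("line in",K,587,90,.048),("line out",K,590,47,.048),("tip",K,440,97,.08),("tipin",K,495,158,.08),("bar back",K,600,240,.08),("dial L",K,440,135,.048),("dial R",K,712,200,.048),("dial T",K,540,36,.048),("dial B",K,540,302,.048)]:
    print(n,np.round(onz(c,*f(x,y),z),4))
for n,u,v,z in [("hop a",112,68,.115),("hop b",186,209,.115),("hop 0",0,122,.115),("trayBLcorner",251,84,.041),("trayBR",366,84,.041),("hand end",413,26,.058),("hand root",372,29,.058)]: print(n,np.round(onz(c,u,v,z),4))
go([.5,.3,.3],24)
E
```

```text
f2 TL [0.6432 0.1817 0.034 ]
f2 TR [0.6532 0.2335 0.034 ]
f2 BL [0.6768 0.1721 0.034 ]
f2 BR [0.6887 0.2246 0.034 ]
line in [ 0.4462 -0.0158  0.048 ]
line out [ 0.4346 -0.0092  0.048 ]
tip [ 0.4484 -0.042   0.08  ]
tipin [ 0.4683 -0.0334  0.08  ]
bar back [ 0.4982 -0.0116  0.08  ]
dial L [ 0.4472 -0.0702  0.048 ]
dial R [0.4874 0.0109 0.048 ]
dial T [ 0.4278 -0.0238  0.048 ]
dial B [ 0.5038 -0.0613  0.048 ]
hop a [0.5128 0.0885 0.115 ]
hop b [0.7241 0.1228 0.115 ]
hop 0 [ 0.5411 -0.0895  0.115 ]
trayBLcorner [0.5685 0.2613 0.041 ]
trayBR [0.6109 0.4383 0.041 ]
hand end [0.5485 0.5075 0.058 ]
hand root [0.5386 0.4496 0.058 ]
turn 0 [-0.      0.0008  0.4605] turn 180 [-9.0000e-04 -0.0000e+00 -1.1102e+00] 
shift now [ 0.0086 -0.1901  0.0533] after turn [-0.1462 -0.1218  0.0532] j7 1.0021448432164293
```

Pointer is now about +0.35. Foot B is at about (0.6655,0.203), with its long axis at 79°. The tray is at about (0.52,0.372), yaw -102°, so the jaw angle for B (-11°) also suits the tray. I turn the tool -87° first.

```bash
python3 -m crank '[{"x":0,"y":0,"z":0,"ax":0,"ay":0,"az":0.0625,"claw":-1},{"x":0,"y":0,"z":0,"ax":0,"ay":0,"az":0.125,"claw":-1},{"x":0,"y":0,"z":0,"ax":0,"ay":0,"az":0.1875,"claw":-1},{"x":0,"y":0,"z":0,"ax":0,"ay":0,"az":0.25,"claw":-1},{"x":0,"y":0,"z":0,"ax":0,"ay":0,"az":0.254,"claw":-1}]'
python3 -m crank '[{"x":0,"y":0,"z":0,"ax":0,"ay":0,"az":0.0625,"claw":-1},{"x":0,"y":0,"z":0,"ax":0,"ay":0,"az":0.125,"claw":-1},{"x":0,"y":0,"z":0,"ax":0,"ay":0,"az":0.1875,"claw":-1},{"x":0,"y":0,"z":0,"ax":0,"ay":0,"az":0.25,"claw":-1},{"x":0,"y":0,"z":0,"ax":0,"ay":0,"az":0.254,"claw":-1}]'
python3 -m crank '[{"x":0,"y":0,"z":0,"ax":0,"ay":0,"az":0.0625,"claw":-1},{"x":0,"y":0,"z":0,"ax":0,"ay":0,"az":0.125,"claw":-1},{"x":0,"y":0,"z":0,"ax":0,"ay":0,"az":0.1875,"claw":-1},{"x":0,"y":0,"z":0,"ax":0,"ay":0,"az":0.25,"claw":-1},{"x":0,"y":0,"z":0,"ax":0,"ay":0,"az":0.255,"claw":-1}]' 10
python3 - <<'E'
from h import *
st(); go([.6655,.203,.12],-11); c=camera("wrist"); print(c["eye"]); cv2.imwrite("pics/w3.png",c["color"])
E
```

```text
time: 2.48
ee_pos: [0.6807, 0.2515, 0.3547]
eef_rot: [0.915, 0.404, 0.0, -0.001]
ft_force: [0.5, -0.8, -0.4]
width: 0.0872
time: 2.9
ee_pos: [0.6811, 0.2508, 0.3546]
eef_rot: [0.987, 0.162, -0.0, -0.0]
ft_force: [-0.3, 0.1, 0.4]
width: 0.0872
time: 3.32
ee_pos: [0.6814, 0.2504, 0.3546]
eef_rot: [0.996, -0.091, -0.0, -0.0]
ft_force: [-0.6, 0.2, 0.1]
width: 0.0872
t 3.32 p [0.6814 0.2504 0.3546] xang -10.4 z [-0.     0.001 -1.   ] w 0.0872 f [-0.6  0.2  0.1] j [-0.69  0.6   0.54  0.89 -0.3   1.72 -0.45]
turn 0 [-0.0002  0.0002  0.0051] turn 180 [-3.0000e-04 -4.0000e-04 -1.5656e+00] 
shift now [-0.007   0.0496  0.2345] after turn [-0.0066  0.0495  0.2346] j7 -0.4525488399981971
[0.69675219 0.32931216 0.51513296]
```

```bash
python3 -m crank '[{"x":-0.007,"y":0.05,"z":0.02,"ax":0,"ay":0,"az":0,"claw":-1},{"x":-0.007,"y":0.05,"z":0.06,"ax":0,"ay":0,"az":0,"claw":-1},{"x":-0.007,"y":0.05,"z":0.1,"ax":0,"ay":0,"az":0,"claw":-1},{"x":-0.007,"y":0.05,"z":0.14,"ax":0,"ay":0,"az":0,"claw":-1},{"x":-0.007,"y":0.05,"z":0.16,"ax":0,"ay":0,"az":0,"claw":-1}]'
python3 -m crank '[{"x":0,"y":0,"z":0.04,"ax":0,"ay":0,"az":0,"claw":-1},{"x":0,"y":0,"z":0.074,"ax":0,"ay":0,"az":0,"claw":-1},{"x":0,"y":0,"z":0.074,"ax":0,"ay":0,"az":0,"claw":-1},{"x":0,"y":0,"z":0.074,"ax":0,"ay":0,"az":0,"claw":-1},{"x":0,"y":0,"z":0.074,"ax":0,"ay":0,"az":0,"claw":-1}]'
python3 - <<'E'
from h import *
st(); c=camera("wrist"); cv2.imwrite("pics/w4.png",c["color"])
for p in [(.6655,.203,.034)]: print(proj(c,p))
go([.6655,.203,.006],-11)
E
```

```text
time: 3.78
ee_pos: [0.6634, 0.2016, 0.1894]
eef_rot: [0.996, -0.087, -0.003, 0.001]
ft_force: [-1.0, 0.6, -0.5]
width: 0.087
time: 4.2
ee_pos: [0.667, 0.2021, 0.1231]
eef_rot: [0.996, -0.09, 0.001, -0.001]
ft_force: [-0.1, -0.7, 0.2]
width: 0.0867
t 4.2 p [0.667  0.2021 0.1231] xang -10.3 z [ 0.003  0.001 -1.   ] w 0.0867 f [-0.1 -0.7  0.2] j [-0.7   0.59  0.51  1.39 -0.29  1.23 -0.35]
(np.float64(255.5915226734617), np.float64(196.95152103483562))
turn 0 [-0.0011 -0.0017  0.0058] turn 180 [ 0.0027 -0.0017 -1.565 ] 
shift now [-0.0025 -0.0004  0.1177] after turn [-0.0021 -0.0006  0.1177] j7 -0.3520687690922849
```

View pics/w4.png

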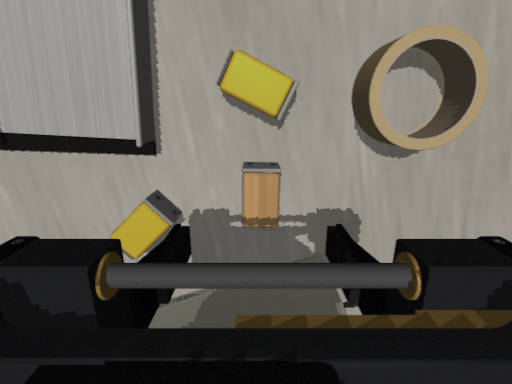

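Near view: the foot is centred at about (261,198), 5 px right of prediction, and the yellow blocks clear the fingers. Descend, grip, lift.

```bash
python3 -m crank '[{"x":0.003,"y":0,"z":0.03,"ax":0,"ay":0,"az":0,"claw":-1},{"x":0.003,"y":0,"z":0.06,"ax":0,"ay":0,"az":0,"claw":-1},{"x":0.003,"y":0,"z":0.09,"ax":0,"ay":0,"az":0,"claw":-1},{"x":0.003,"y":0,"z":0.11,"ax":0,"ay":0,"az":0,"claw":-1},{"x":0.003,"y":0,"z":0.115,"ax":0,"ay":0,"az":0,"claw":-1}]'
python3 -m crank '[{"x":0,"y":0,"z":0,"ax":0,"ay":0,"az":0,"claw":0},{"x":0,"y":0,"z":0,"ax":0,"ay":0,"az":0,"claw":0.5},{"x":0,"y":0,"z":0,"ax":0,"ay":0,"az":0,"claw":1},{"x":0,"y":0,"z":0,"ax":0,"ay":0,"az":0,"claw":1},{"x":0,"y":0,"z":0,"ax":0,"ay":0,"az":0,"claw":1}]' 25
python3 -m crank '[{"x":0,"y":0,"z":0,"ax":0,"ay":0,"az":0,"claw":1},{"x":0,"y":0,"z":-0.03,"ax":0,"ay":0,"az":0,"claw":1},{"x":0,"y":0,"z":-0.07,"ax":0,"ay":0,"az":0,"claw":1},{"x":0,"y":0,"z":-0.11,"ax":0,"ay":0,"az":0,"claw":1},{"x":0,"y":0,"z":-0.12,"ax":0,"ay":0,"az":0,"claw":1}]' 25
python3 - <<'E'
from h import *
st(); go([.529,.416,.13])
E
```

```text
time: 4.67
ee_pos: [0.6682, 0.2012, 0.0041]
eef_rot: [0.996, -0.09, -0.001, 0.0]
ft_force: [-1.7, -0.3, 0.0]
width: 0.0875
time: 5.08
ee_pos: [0.6697, 0.2014, 0.0071]
eef_rot: [0.996, -0.091, 0.001, -0.001]
ft_force: [0.5, 0.8, 0.3]
width: 0.0614
time: 5.5
ee_pos: [0.6719, 0.2014, 0.1332]
eef_rot: [0.996, -0.091, 0.004, -0.002]
ft_force: [1.9, 0.2, 0.7]
width: 0.0284
t 5.5 p [0.6719 0.2014 0.1332] xang -10.5 z [ 0.009  0.003 -1.   ] w 0.0284 f [1.9 0.2 0.7] j [-0.7   0.59  0.51  1.38 -0.29  1.24 -0.35]

shift now [-0.1796 -0.185   0.0026] after turn [-0.1796 -0.185   0.0026] j7 -0.3532955720177584
```

The fingers are slow (about 62 mm/s), so I lifted before they closed. Repeating with longer waits.

```bash
python3 -m crank '[{"x":0,"y":0,"z":0,"ax":0,"ay":0,"az":0,"claw":-0.6},{"x":0,"y":0,"z":0,"ax":0,"ay":0,"az":0,"claw":-0.6},{"x":0,"y":0,"z":0,"ax":0,"ay":0,"az":0,"claw":-0.6},{"x":0,"y":0,"z":0,"ax":0,"ay":0,"az":0,"claw":-0.6},{"x":0,"y":0,"z":0,"ax":0,"ay":0,"az":0,"claw":-0.6}]'
python3 -m crank '[{"x":0,"y":0,"z":0,"ax":0,"ay":0,"az":0,"claw":-0.6},{"x":0,"y":0,"z":0,"ax":0,"ay":0,"az":0,"claw":-0.6},{"x":0,"y":0,"z":0,"ax":0,"ay":0,"az":0,"claw":-0.6},{"x":0,"y":0,"z":0,"ax":0,"ay":0,"az":0,"claw":-0.6},{"x":0,"y":0,"z":0,"ax":0,"ay":0,"az":0,"claw":-0.6}]'
python3 - <<'E'
from h import *
st(); c=camera("wrist"); im=c["color"]; 
h=cv2.cvtColor(im,cv2.COLOR_BGR2HSV); m=cv2.inRange(h,(8,70,90),(20,200,255)); m[235:]=0; m[:150]=0; m[:,:200]=0;m[:,330:]=0
k,_,s,ce=cv2.connectedComponentsWithStats(m); i=1+np.argmax(s[1:,4]); print(s[i],ce[i],onz(c,*ce[i],.034))
E
```

```text
time: 5.92
ee_pos: [0.6683, 0.2009, 0.1241]
eef_rot: [0.996, -0.091, -0.001, 0.0]
ft_force: [0.4, 0.0, -0.1]
width: 0.054
time: 6.33
ee_pos: [0.6689, 0.201, 0.1255]
eef_rot: [0.996, -0.091, -0.0, -0.0]
ft_force: [-0.4, 0.0, 0.8]
width: 0.0689
t 6.33 p [0.6689 0.201  0.1255] xang -10.5 z [-0.  0. -1.] w 0.0689 f [-0.4  0.   0.8] j [-0.7   0.59  0.51  1.38 -0.29  1.24 -0.35]
[ 240  171   38   55 1942] [258.55561277 197.04840371] [0.66980609 0.20056919 0.034     ]
```

Foot undisturbed at (0.670,0.2005).

```bash
python3 -m crank '[{"x":0,"y":0,"z":0.03,"ax":0,"ay":0,"az":0,"claw":-0.6},{"x":0,"y":0,"z":0.06,"ax":0,"ay":0,"az":0,"claw":-0.6},{"x":0,"y":0,"z":0.09,"ax":0,"ay":0,"az":0,"claw":-0.6},{"x":0,"y":0,"z":0.11,"ax":0,"ay":0,"az":0,"claw":-0.6},{"x":0,"y":0,"z":0.118,"ax":0,"ay":0,"az":0,"claw":-0.2}]'
python3 -m crank '[{"x":0,"y":0,"z":0,"ax":0,"ay":0,"az":0,"claw":1},{"x":0,"y":0,"z":0,"ax":0,"ay":0,"az":0,"claw":1},{"x":0,"y":0,"z":0,"ax":0,"ay":0,"az":0,"claw":1},{"x":0,"y":0,"z":0,"ax":0,"ay":0,"az":0,"claw":1},{"x":0,"y":0,"z":0,"ax":0,"ay":0,"az":0,"claw":1}]' 25
python3 -m crank '[{"x":0,"y":0,"z":0,"ax":0,"ay":0,"az":0,"claw":1},{"x":0,"y":0,"z":0,"ax":0,"ay":0,"az":0,"claw":1},{"x":0,"y":0,"z":0,"ax":0,"ay":0,"az":0,"claw":1},{"x":0,"y":0,"z":0,"ax":0,"ay":0,"az":0,"claw":1},{"x":0,"y":0,"z":0,"ax":0,"ay":0,"az":0,"claw":1}]' 25
python3 -m crank '[{"x":0,"y":0,"z":0,"ax":0,"ay":0,"az":0,"claw":1},{"x":0,"y":0,"z":-0.03,"ax":0,"ay":0,"az":0,"claw":1},{"x":0,"y":0,"z":-0.07,"ax":0,"ay":0,"az":0,"claw":1},{"x":0,"y":0,"z":-0.11,"ax":0,"ay":0,"az":0,"claw":1},{"x":0,"y":0,"z":-0.12,"ax":0,"ay":0,"az":0,"claw":1}]' 25
python3 - <<'E'
from h import *
st(); go([.529,.416,.13])
E
```

```text
time: 6.8
ee_pos: [0.6668, 0.2006, 0.0038]
eef_rot: [0.996, -0.091, -0.002, 0.001]
ft_force: [-0.5, -0.3, -0.8]
width: 0.0675
time: 7.22
ee_pos: [0.6697, 0.2013, 0.0091]
eef_rot: [0.996, -0.091, 0.001, -0.001]
ft_force: [-0.8, 0.0, -0.1]
width: 0.0376
time: 7.63
ee_pos: [0.6697, 0.2013, 0.0089]
eef_rot: [0.996, -0.091, 0.001, -0.001]
ft_force: [-0.8, -0.2, 5.6]
width: 0.0359
time: 8.05
ee_pos: [0.6718, 0.2014, 0.135]
eef_rot: [0.996, -0.092, 0.004, -0.002]
ft_force: [1.4, -0.2, 0.7]
width: 0.0361
t 8.05 p [0.6718 0.2014 0.135 ] xang -10.5 z [ 0.008  0.003 -1.   ] w 0.0361 f [ 1.4 -0.2  0.7] j [-0.7   0.59  0.51  1.37 -0.29  1.25 -0.35]

shift now [-0.1796 -0.185   0.0045] after turn [-0.1796 -0.185   0.0045] j7 -0.3534780250100175
```

Held. Moving over the tray's rear.

```bash
python3 -m crank '[{"x":-0.025,"y":-0.025,"z":0,"ax":0,"ay":0,"az":0,"claw":1},{"x":-0.05,"y":-0.05,"z":0,"ax":0,"ay":0,"az":0,"claw":1},{"x":-0.07,"y":-0.07,"z":0,"ax":0,"ay":0,"az":0,"claw":1},{"x":-0.09,"y":-0.09,"z":0,"ax":0,"ay":0,"az":0,"claw":1},{"x":-0.09,"y":-0.0925,"z":0,"ax":0,"ay":0,"az":0,"claw":1}]'
python3 -m crank '[{"x":-0.025,"y":-0.025,"z":0,"ax":0,"ay":0,"az":0,"claw":1},{"x":-0.05,"y":-0.05,"z":0,"ax":0,"ay":0,"az":0,"claw":1},{"x":-0.07,"y":-0.07,"z":0,"ax":0,"ay":0,"az":0,"claw":1},{"x":-0.09,"y":-0.09,"z":0,"ax":0,"ay":0,"az":0,"claw":1},{"x":-0.09,"y":-0.0925,"z":0,"ax":0,"ay":0,"az":0,"claw":1}]'
python3 - <<'E'
from h import *
st(); c=camera("wrist"); cv2.imwrite("pics/w5.png",c["color"])
E
```

```text
time: 8.47
ee_pos: [0.5931, 0.3154, 0.1273]
eef_rot: [0.996, -0.087, -0.001, -0.002]
ft_force: [-1.1, 0.7, -0.6]
width: 0.036
time: 8.88
ee_pos: [0.5206, 0.4223, 0.1272]
eef_rot: [0.996, -0.087, -0.001, -0.001]
ft_force: [-0.7, 0.9, -0.9]
width: 0.0357
t 8.88 p [0.5206 0.4223 0.1272] xang -10.0 z [-0.003  0.003 -1.   ] w 0.0357 f [-0.7  0.9 -0.9] j [-1.07  0.52  0.46  1.47 -0.24  1.21 -0.76]
```

View pics/w5.png

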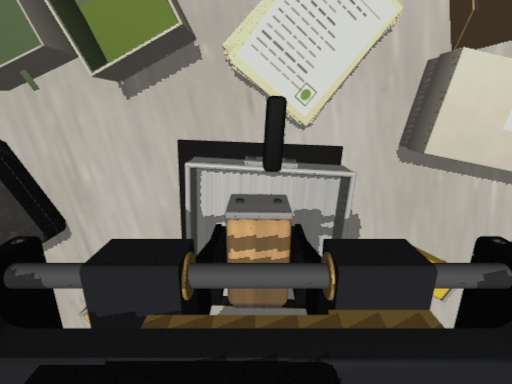

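The foot is held above the tray. Back wall rim corners are at (186,162) and (354,172), the handle runs (276,98)–(273,168), and the mat's back corners are at (180,140) and (341,149). Fixing the tray pose from these.

```bash
python3 - <<'E'
from h import *
c=camera("wrist")
L=onz(c,186,163,.041); Rr=onz(c,354,171,.041); print(L,Rr,np.linalg.norm(L-Rr))
print("handle",onz(c,276,99,.058),onz(c,273,166,.058)); print("mat",onz(c,180,141,.003),onz(c,341,149,.003))
d=(L-Rr)/np.linalg.norm(L-Rr)
y=Rr-L; ty=np.degrees(np.arctan2(y[1],y[0])); print("tray y ang",ty)
m=(L+Rr)/2; fx=np.array([y[1],-y[0],0])/np.linalg.norm(y); print("fwd",fx)
o=m+fx*.0825; print("origin",o,"handle pt",o-fx*.118)
t=o-fx*.040; go([t[0],t[1],.016],ty)
E
```

```text
[0.46527205 0.46439141 0.041     ] [0.61307025 0.43048333 0.041     ] 0.15163793968174355
handle [0.55236511 0.50353687 0.058     ] [0.54146621 0.45142398 0.058     ]
mat [0.4537745  0.48205566 0.003     ] [0.61340044 0.44523149 0.003     ]
tray y ang -12.921278324519916
fwd [-0.2236121  -0.97467822  0.        ]
origin [0.52072315 0.36702642 0.041     ] handle pt [0.54710938 0.48203845 0.041     ]
turn 0 [-0.0002  0.0002  0.0228] turn 180 [-4.0000e-04 -3.0000e-04 -1.5479e+00] 
shift now [0.0072 0.0103 0.1114] after turn [0.0076 0.0099 0.1114] j7 -0.7568321343804486
```

```bash
python3 -m crank '[{"x":0.007,"y":0.01,"z":0.02,"ax":0,"ay":0,"az":0.02,"claw":1},{"x":0.007,"y":0.01,"z":0.05,"ax":0,"ay":0,"az":0.02,"claw":1},{"x":0.007,"y":0.01,"z":0.08,"ax":0,"ay":0,"az":0.02,"claw":1},{"x":0.007,"y":0.01,"z":0.1,"ax":0,"ay":0,"az":0.02,"claw":1},{"x":0.007,"y":0.01,"z":0.11,"ax":0,"ay":0,"az":0.02,"claw":1}]'
python3 -m crank '[{"x":0,"y":0,"z":0,"ax":0,"ay":0,"az":0,"claw":1},{"x":0,"y":0,"z":0,"ax":0,"ay":0,"az":0,"claw":-0.6},{"x":0,"y":0,"z":0,"ax":0,"ay":0,"az":0,"claw":-0.6},{"x":0,"y":0,"z":0,"ax":0,"ay":0,"az":0,"claw":-0.6},{"x":0,"y":0,"z":0,"ax":0,"ay":0,"az":0,"claw":-0.6}]'
python3 -m crank '[{"x":0,"y":0,"z":-0.01,"ax":0,"ay":0,"az":0,"claw":-0.6},{"x":0,"y":0,"z":-0.04,"ax":0,"ay":0,"az":0,"claw":-0.6},{"x":0,"y":0,"z":-0.08,"ax":0,"ay":0,"az":0,"claw":-0.6},{"x":0,"y":0,"z":-0.12,"ax":0,"ay":0,"az":0,"claw":-0.6},{"x":0,"y":0,"z":-0.14,"ax":0,"ay":0,"az":0,"claw":-0.6}]'
python3 - <<'E'
from h import *
st(); c=camera("wrist"); cv2.imwrite("pics/w6.png",c["color"])
go([.334,.307,.16],25)
E
```

```text
time: 9.4
ee_pos: [0.5303, 0.4017, 0.0145]
eef_rot: [0.994, -0.112, -0.001, 0.002]
ft_force: [-12.5, -6.9, 31.7]
width: 0.0357
time: 9.82
ee_pos: [0.5313, 0.4049, 0.0187]
eef_rot: [0.994, -0.111, 0.001, -0.001]
ft_force: [-0.2, -0.4, 0.1]
width: 0.0548
time: 10.23
ee_pos: [0.5323, 0.4053, 0.1641]
eef_rot: [0.994, -0.111, 0.002, -0.003]
ft_force: [0.2, 0.5, 0.4]
width: 0.0694
t 10.23 p [0.5323 0.4053 0.1641] xang -12.8 z [ 0.005  0.004 -1.   ] w 0.0694 f [0.2 0.5 0.4] j [-1.07  0.49  0.49  1.44 -0.23  1.27 -0.78]
turn 0 [-0.0033 -0.0043 -0.3299] turn 180 [-0.0056  0.0042  1.2409] 
shift now [-0.1725  0.1409  0.0046] after turn [-0.2226  0.0056  0.0069] j7 -0.7846677825260785
```

```bash
python3 -m crank '[{"x":0,"y":0,"z":0,"ax":0,"ay":0,"az":-0.06,"claw":-0.6},{"x":0,"y":0,"z":0,"ax":0,"ay":0,"az":-0.12,"claw":-0.6},{"x":0,"y":0,"z":0,"ax":0,"ay":0,"az":-0.165,"claw":-0.6},{"x":0,"y":0,"z":0,"ax":0,"ay":0,"az":-0.165,"claw":-0.6},{"x":0,"y":0,"z":0,"ax":0,"ay":0,"az":-0.165,"claw":-0.6}]'
python3 -m crank '[{"x":0,"y":0,"z":0,"ax":0,"ay":0,"az":-0.06,"claw":-0.6},{"x":0,"y":0,"z":0,"ax":0,"ay":0,"az":-0.12,"claw":-0.6},{"x":0,"y":0,"z":0,"ax":0,"ay":0,"az":-0.165,"claw":-0.6},{"x":0,"y":0,"z":0,"ax":0,"ay":0,"az":-0.165,"claw":-0.6},{"x":0,"y":0,"z":0,"ax":0,"ay":0,"az":-0.165,"claw":-0.6}]'
python3 -m crank '[{"x":-0.04,"y":0,"z":0,"ax":0,"ay":0,"az":0,"claw":-0.6},{"x":-0.08,"y":0,"z":0,"ax":0,"ay":0,"az":0,"claw":-0.6},{"x":-0.11,"y":0.003,"z":0,"ax":0,"ay":0,"az":0,"claw":-0.6},{"x":-0.11,"y":0.003,"z":0,"ax":0,"ay":0,"az":0,"claw":-0.6},{"x":-0.11,"y":0.003,"z":0,"ax":0,"ay":0,"az":0,"claw":-0.6}]'
python3 -m crank '[{"x":-0.04,"y":0,"z":0,"ax":0,"ay":0,"az":0,"claw":-0.6},{"x":-0.08,"y":0,"z":0,"ax":0,"ay":0,"az":0,"claw":-0.6},{"x":-0.112,"y":0.003,"z":0,"ax":0,"ay":0,"az":0,"claw":-0.6},{"x":-0.112,"y":0.003,"z":0,"ax":0,"ay":0,"az":0,"claw":-0.6},{"x":-0.112,"y":0.003,"z":0,"ax":0,"ay":0,"az":0,"claw":-0.6}]'
cat >> h.py <<'E'
def beech(c,z=.034,box=(100,240,150,360)):
    im=c["color"]; h=cv2.cvtColor(im,cv2.COLOR_BGR2HSV); m=cv2.inRange(h,(8,70,90),(20,200,255))
    M=np.zeros_like(m); a,b,e,f=box; M[a:b,e:f]=m[a:b,e:f]
    k,_,s,ce=cv2.connectedComponentsWithStats(M); i=1+np.argmax(s[1:,4])
    rc=cv2.minAreaRect(np.argwhere(_==i)[:,::-1].astype(np.float32)); P=[onz(c,*q,z) for q in cv2.boxPoints(rc)]
    E=[P[1]-P[0],P[2]-P[1]]; l=max(E,key=np.linalg.norm)
    print("px",s[i],"ctr",np.round(np.mean(P,0),4),"long ang",np.degrees(np.arctan2(l[1],l[0]))%180,"lens",[round(float(np.linalg.norm(e)),3) for e in E])
    return np.mean(P,0)
E
python3 - <<'E'
from h import *
st(); c=camera("wrist"); cv2.imwrite("pics/w7.png",c["color"]); p=beech(c); p[2]=.008; go(p,26)
E
```

```text
time: 10.7
ee_pos: [0.5307, 0.4045, 0.1581]
eef_rot: [0.999, 0.052, 0.0, -0.0]
ft_force: [-0.3, 0.4, -0.2]
width: 0.0693
time: 11.12
ee_pos: [0.5307, 0.4045, 0.1577]
eef_rot: [0.977, 0.214, 0.0, -0.0]
ft_force: [0.3, 0.4, -0.6]
width: 0.0696
time: 11.53
ee_pos: [0.4313, 0.3551, 0.1581]
eef_rot: [0.977, 0.215, -0.0, -0.001]
ft_force: [0.2, 0.1, -0.4]
width: 0.0697
time: 11.95
ee_pos: [0.3321, 0.3056, 0.1582]
eef_rot: [0.976, 0.216, 0.0, -0.001]
ft_force: [-0.1, 1.1, 0.1]
width: 0.0698
t 11.95 p [0.3321 0.3056 0.1582] xang 24.9 z [ 0.     0.002 -1.   ] w 0.0698 f [-0.1  1.1  0.1] j [-1.16 -0.02  0.32  2.    0.    1.16 -0.41]
px [ 237  164   35   50 1599] ctr [0.3295 0.3017 0.034 ] long ang 117.7924034373763 lens [0.034, 0.054]
turn 0 [-0.0006 -0.0009 -0.0096] turn 180 [-1.4000e-03  9.0000e-04  1.5612e+00] 
shift now [-0.0053  0.0026  0.1503] after turn [-0.0051  0.0023  0.1503] j7 -0.41146837932329694
```

```bash
python3 -m crank '[{"x":-0.005,"y":0.002,"z":0.035,"ax":0,"ay":0,"az":-0.025,"claw":-0.6},{"x":-0.005,"y":0.002,"z":0.07,"ax":0,"ay":0,"az":-0.025,"claw":-0.6},{"x":-0.005,"y":0.002,"z":0.105,"ax":0,"ay":0,"az":-0.025,"claw":-0.6},{"x":-0.005,"y":0.002,"z":0.135,"ax":0,"ay":0,"az":-0.025,"claw":-0.6},{"x":-0.005,"y":0.002,"z":0.149,"ax":0,"ay":0,"az":-0.025,"claw":-0.2}]'
python3 -m crank '[{"x":0,"y":0,"z":0,"ax":0,"ay":0,"az":0,"claw":1},{"x":0,"y":0,"z":0,"ax":0,"ay":0,"az":0,"claw":1},{"x":0,"y":0,"z":0,"ax":0,"ay":0,"az":0,"claw":1},{"x":0,"y":0,"z":0,"ax":0,"ay":0,"az":0,"claw":1},{"x":0,"y":0,"z":0,"ax":0,"ay":0,"az":0,"claw":1}]' 25
python3 -m crank '[{"x":0,"y":0,"z":0,"ax":0,"ay":0,"az":0,"claw":1},{"x":0,"y":0,"z":0,"ax":0,"ay":0,"az":0,"claw":1},{"x":0,"y":0,"z":0,"ax":0,"ay":0,"az":0,"claw":1},{"x":0,"y":0,"z":0,"ax":0,"ay":0,"az":0,"claw":1},{"x":0,"y":0,"z":0,"ax":0,"ay":0,"az":0,"claw":1}]' 25
python3 -m crank '[{"x":0,"y":0,"z":0,"ax":0,"ay":0,"az":0,"claw":1},{"x":0,"y":0,"z":-0.03,"ax":0,"ay":0,"az":0,"claw":1},{"x":0,"y":0,"z":-0.07,"ax":0,"ay":0,"az":0,"claw":1},{"x":0,"y":0,"z":-0.11,"ax":0,"ay":0,"az":0,"claw":1},{"x":0,"y":0,"z":-0.14,"ax":0,"ay":0,"az":0,"claw":1}]' 25
python3 - <<'E'
from h import *
st(); go([.514,.337,.15],-13)
E
```

```text
time: 12.42
ee_pos: [0.3288, 0.3003, 0.0052]
eef_rot: [0.971, 0.24, -0.001, 0.002]
ft_force: [-0.6, -1.0, -0.2]
width: 0.0674
time: 12.83
ee_pos: [0.3292, 0.3022, 0.0097]
eef_rot: [0.971, 0.241, 0.001, -0.001]
ft_force: [-0.2, -0.3, -0.3]
width: 0.0373
time: 13.25
ee_pos: [0.3291, 0.3021, 0.0096]
eef_rot: [0.971, 0.241, 0.001, -0.001]
ft_force: [0.4, -1.3, 6.7]
width: 0.0359
time: 13.67
ee_pos: [0.3288, 0.3015, 0.152]
eef_rot: [0.971, 0.241, 0.001, -0.001]
ft_force: [0.8, 1.5, -1.3]
width: 0.0359
t 13.67 p [0.3288 0.3015 0.152 ] xang 27.9 z [ 0.002  0.002 -1.   ] w 0.0359 f [ 0.8  1.5 -1.3] j [-1.17 -0.02  0.32  2.02  0.01  1.14 -0.36]
turn 0 [-0.0011 -0.0009  0.3567] turn 180 [ 1.2000e-03 -1.4000e-03 -1.2141e+00] 
shift now [0.1803 0.0552 0.0023] after turn [ 0.1725 -0.0763  0.002 ] j7 -0.3628811549840241
```

```bash
python3 -m crank '[{"x":0.038,"y":0.012,"z":0,"ax":0,"ay":0,"az":0,"claw":1},{"x":0.076,"y":0.024,"z":0,"ax":0,"ay":0,"az":0,"claw":1},{"x":0.114,"y":0.036,"z":0,"ax":0,"ay":0,"az":0,"claw":1},{"x":0.152,"y":0.048,"z":0,"ax":0,"ay":0,"az":0,"claw":1},{"x":0.18,"y":0.055,"z":0,"ax":0,"ay":0,"az":0,"claw":1}]'
python3 -m crank '[{"x":0,"y":0,"z":0,"ax":0,"ay":0,"az":0.06,"claw":1},{"x":0,"y":0,"z":0,"ax":0,"ay":0,"az":0.12,"claw":1},{"x":0,"y":0,"z":0,"ax":0,"ay":0,"az":0.18,"claw":1},{"x":0,"y":0,"z":0,"ax":0,"ay":0,"az":0.18,"claw":1},{"x":0,"y":0,"z":0,"ax":0,"ay":0,"az":0.18,"claw":1}]'
python3 -m crank '[{"x":0,"y":0,"z":0,"ax":0,"ay":0,"az":0.06,"claw":1},{"x":0,"y":0,"z":0,"ax":0,"ay":0,"az":0.12,"claw":1},{"x":0,"y":0,"z":0,"ax":0,"ay":0,"az":0.177,"claw":1},{"x":0,"y":0,"z":0,"ax":0,"ay":0,"az":0.177,"claw":1},{"x":0,"y":0,"z":0,"ax":0,"ay":0,"az":0.177,"claw":1}]'
python3 - <<'E'
from h import *
st(); c=camera("wrist"); cv2.imwrite("pics/w8.png",c["color"]); go([.514,.338,.018],-13)
E
```

```text
time: 14.08
ee_pos: [0.5161, 0.3367, 0.1488]
eef_rot: [0.971, 0.241, 0.001, 0.0]
ft_force: [-0.5, 0.2, 0.3]
width: 0.0359
time: 14.5
ee_pos: [0.513, 0.337, 0.1487]
eef_rot: [0.998, 0.065, 0.0, -0.0]
ft_force: [-0.0, -0.4, -1.1]
width: 0.0363
time: 14.92
ee_pos: [0.513, 0.337, 0.1487]
eef_rot: [0.994, -0.11, 0.0, -0.0]
ft_force: [-0.3, -0.4, 0.5]
width: 0.0359
t 14.92 p [0.513  0.337  0.1487] xang -12.6 z [ 0.  0. -1.] w 0.0359 f [-0.3 -0.4  0.5] j [-1.09  0.39  0.55  1.61 -0.21  1.2  -0.71]
turn 0 [-0.0002  0.      0.0032] turn 180 [-0.0000e+00 -2.0000e-04 -1.5676e+00] 
shift now [ 0.0008 -0.0011  0.1307] after turn [ 0.0007 -0.0012  0.1307] j7 -0.7134059832560726
```

View pics/w8.png

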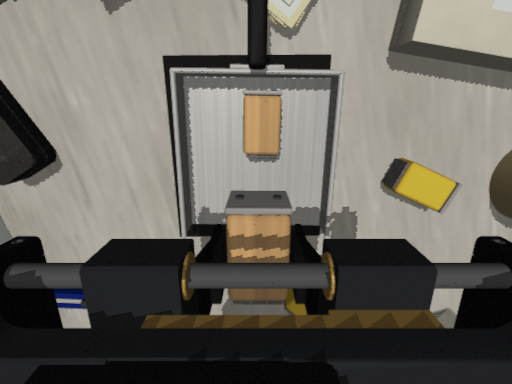

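Foot B lies in the rear of the tray at (262,123), with foot A held ahead of it. Lower and release.

```bash
python3 -m crank '[{"x":0,"y":0,"z":0.03,"ax":0,"ay":0,"az":0,"claw":1},{"x":0,"y":0,"z":0.06,"ax":0,"ay":0,"az":0,"claw":1},{"x":0,"y":0,"z":0.09,"ax":0,"ay":0,"az":0,"claw":1},{"x":0,"y":0,"z":0.115,"ax":0,"ay":0,"az":0,"claw":1},{"x":0,"y":0,"z":0.127,"ax":0,"ay":0,"az":0,"claw":1}]'
python3 -m crank '[{"x":0,"y":0,"z":0.002,"ax":0,"ay":0,"az":0,"claw":1},{"x":0,"y":0,"z":0.002,"ax":0,"ay":0,"az":0,"claw":-0.6},{"x":0,"y":0,"z":0.002,"ax":0,"ay":0,"az":0,"claw":-0.6},{"x":0,"y":0,"z":0.002,"ax":0,"ay":0,"az":0,"claw":-0.6},{"x":0,"y":0,"z":0.002,"ax":0,"ay":0,"az":0,"claw":-0.6}]'
python3 -m crank '[{"x":0,"y":0,"z":-0.01,"ax":0,"ay":0,"az":0,"claw":-0.6},{"x":0,"y":0,"z":-0.05,"ax":0,"ay":0,"az":0,"claw":-0.6},{"x":0,"y":0,"z":-0.09,"ax":0,"ay":0,"az":0,"claw":-0.6},{"x":0,"y":0,"z":-0.13,"ax":0,"ay":0,"az":0,"claw":-0.6},{"x":0,"y":0,"z":-0.17,"ax":0,"ay":0,"az":0,"claw":-0.6}]'
python3 - <<'E'
from h import *
st(); print(189.3-180+20+90); go([.4713,-.0309,.24],120)
E
```

```text
time: 15.38
ee_pos: [0.5114, 0.336, 0.0183]
eef_rot: [0.994, -0.111, -0.002, 0.001]
ft_force: [-1.1, -0.3, -0.5]
width: 0.0358
time: 15.8
ee_pos: [0.514, 0.3375, 0.0211]
eef_rot: [0.994, -0.113, 0.001, -0.001]
ft_force: [-0.6, 0.6, 0.3]
width: 0.0549
time: 16.22
ee_pos: [0.5132, 0.3365, 0.1929]
eef_rot: [0.994, -0.113, 0.0, -0.0]
ft_force: [0.1, 1.3, 0.4]
width: 0.0695
t 16.22 p [0.5132 0.3365 0.1929] xang -13.0 z [ 0.001  0.001 -1.   ] w 0.0695 f [0.1 1.3 0.4] j [-1.1   0.35  0.57  1.56 -0.2   1.28 -0.73]
119.30000000000001
turn 0 [ 2.0000e-04 -8.0000e-04 -1.1609e+00] turn 180 [-6.000e-04 -1.000e-04  4.099e-01] 
shift now [ 0.0421  0.3673 -0.0474] after turn [ 0.2972  0.2199 -0.0471] j7 -0.733471985187163
```

```bash
python3 -m crank '[{"x":0.004,"y":0.036,"z":-0.01,"ax":0,"ay":0,"az":0,"claw":-0.6},{"x":0.008,"y":0.073,"z":-0.02,"ax":0,"ay":0,"az":0,"claw":-0.6},{"x":0.013,"y":0.11,"z":-0.024,"ax":0,"ay":0,"az":0,"claw":-0.6},{"x":0.017,"y":0.147,"z":-0.024,"ax":0,"ay":0,"az":0,"claw":-0.6},{"x":0.021,"y":0.184,"z":-0.024,"ax":0,"ay":0,"az":0,"claw":-0.6}]'
python3 -m crank '[{"x":0.004,"y":0.036,"z":-0.01,"ax":0,"ay":0,"az":0,"claw":-0.6},{"x":0.008,"y":0.073,"z":-0.02,"ax":0,"ay":0,"az":0,"claw":-0.6},{"x":0.013,"y":0.11,"z":-0.024,"ax":0,"ay":0,"az":0,"claw":-0.6},{"x":0.017,"y":0.147,"z":-0.024,"ax":0,"ay":0,"az":0,"claw":-0.6},{"x":0.021,"y":0.183,"z":-0.024,"ax":0,"ay":0,"az":0,"claw":-0.6}]'
python3 -m crank '[{"x":0,"y":0,"z":0,"ax":0,"ay":0,"az":0.06,"claw":-0.6},{"x":0,"y":0,"z":0,"ax":0,"ay":0,"az":0.12,"claw":-0.6},{"x":0,"y":0,"z":0,"ax":0,"ay":0,"az":0.18,"claw":-0.6},{"x":0,"y":0,"z":0,"ax":0,"ay":0,"az":0.205,"claw":-0.6},{"x":0,"y":0,"z":0,"ax":0,"ay":0,"az":0.205,"claw":-0.6}]'
python3 -m crank '[{"x":0,"y":0,"z":0,"ax":0,"ay":0,"az":0.06,"claw":-0.6},{"x":0,"y":0,"z":0,"ax":0,"ay":0,"az":0.12,"claw":-0.6},{"x":0,"y":0,"z":0,"ax":0,"ay":0,"az":0.18,"claw":-0.6},{"x":0,"y":0,"z":0,"ax":0,"ay":0,"az":0.205,"claw":-0.6},{"x":0,"y":0,"z":0,"ax":0,"ay":0,"az":0.205,"claw":-0.6}]'
python3 - <<'E'
from h import *
st(); c=camera("wrist"); cv2.imwrite("pics/w9.png",c["color"]); cv2.imwrite("pics/w9c.png",cv2.resize(c["color"][90:260,150:360],None,fx=3,fy=3,interpolation=cv2.INTER_CUBIC)); print(proj(c,[.4713,-.0309,.08]))
s=camera("scene"); h=cv2.cvtColor(s["color"],cv2.COLOR_BGR2HSV); cv2.imwrite("pics/s9.png",s["color"])
E
```

```text
time: 16.63
ee_pos: [0.4921, 0.1511, 0.215]
eef_rot: [0.994, -0.113, 0.001, -0.001]
ft_force: [0.3, -0.7, 0.6]
width: 0.0696
time: 17.05
ee_pos: [0.4711, -0.0324, 0.2388]
eef_rot: [0.994, -0.114, 0.001, -0.001]
ft_force: [0.7, -0.4, 0.1]
width: 0.0697
time: 17.47
ee_pos: [0.4715, -0.0306, 0.2384]
eef_rot: [0.949, -0.315, 0.0, -0.001]
ft_force: [0.3, 0.5, 0.4]
width: 0.0692
time: 17.88
ee_pos: [0.4715, -0.0304, 0.2381]
eef_rot: [0.866, -0.5, 0.0, -0.0]
ft_force: [0.4, -0.4, -0.9]
width: 0.0694
t 17.88 p [ 0.4715 -0.0304  0.2381] xang -60.0 z [ 0.001  0.001 -1.   ] w 0.0694 f [ 0.4 -0.4 -0.9] j [-0.82 -0.07  0.77  1.86  0.05  1.33 -1.11]
(np.float64(258.14173193429366), np.float64(180.26350558430696))
```

View pics/w9c.png

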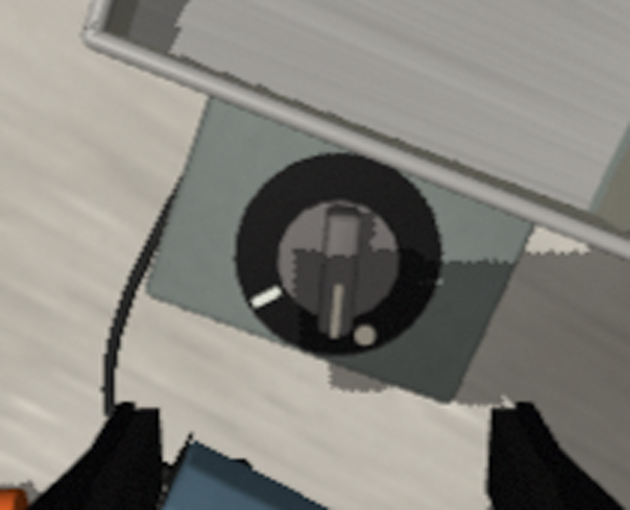

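The crop shows the stripe pointing almost straight down, the line mark at (266,296), the dot at (365,335) and the dial centre at (338,255). The pointer is about 0.31, and the jaws (-60°) are already square to the bar.

```bash
python3 - <<'E'
from h import *
c=camera("wrist"); f=lambda x,y:(150+x/3,90+y/3)
k=onz(c,*f(338,255),.048); print(k); l=onz(c,*f(266,296),.048);d=onz(c,*f(365,335),.048)
for q in (l,d): v=q-k; print(np.linalg.norm(v),np.degrees(np.arctan2(v[1],v[0])))
a=onz(c,*f(343,215),.08);b=onz(c,*f(336,335),.08); v=b-a; print((a+b)/2,np.degrees(np.arctan2(v[1],v[0])))
go([k[0],k[1],.060])
E
```

```text
[ 0.47322317 -0.03643526  0.048     ]
0.036338405224156795 150.51510299388778
0.03830189118504098 -131.37006112015973
[ 0.47235454 -0.03704826  0.08      ] -152.7685497345385

shift now [0.0063 0.0017 0.1778] after turn [0.0063 0.0017 0.1778] j7 -1.1086283598041695
```

```bash
python3 -m crank '[{"x":0.006,"y":0.002,"z":0.03,"ax":0,"ay":0,"az":-0.02,"claw":-0.3},{"x":0.006,"y":0.002,"z":0.07,"ax":0,"ay":0,"az":-0.025,"claw":-0.3},{"x":0.006,"y":0.002,"z":0.11,"ax":0,"ay":0,"az":-0.025,"claw":-0.3},{"x":0.006,"y":0.002,"z":0.145,"ax":0,"ay":0,"az":-0.025,"claw":-0.3},{"x":0.006,"y":0.002,"z":0.16,"ax":0,"ay":0,"az":-0.025,"claw":-0.3}]' 20
python3 -m crank '[{"x":0,"y":0,"z":0.016,"ax":0,"ay":0,"az":0,"claw":0},{"x":0,"y":0,"z":0.016,"ax":0,"ay":0,"az":0,"claw":1},{"x":0,"y":0,"z":0.016,"ax":0,"ay":0,"az":0,"claw":1},{"x":0,"y":0,"z":0.016,"ax":0,"ay":0,"az":0,"claw":1},{"x":0,"y":0,"z":0.016,"ax":0,"ay":0,"az":0,"claw":1}]' 20
python3 -m crank '[{"x":0,"y":0,"z":0,"ax":0,"ay":0,"az":0,"claw":1},{"x":0,"y":0,"z":0,"ax":0,"ay":0,"az":0,"claw":1},{"x":0,"y":0,"z":0,"ax":0,"ay":0,"az":0,"claw":1},{"x":0,"y":0,"z":0,"ax":0,"ay":0,"az":0,"claw":1},{"x":0,"y":0,"z":0,"ax":0,"ay":0,"az":0,"claw":1}]' 20
python3 - <<'E'
from h import *
st(); go(None,-120.3)
E
```

```text
time: 18.45
ee_pos: [0.4703, -0.0365, 0.0738]
eef_rot: [0.879, -0.477, -0.002, 0.002]
ft_force: [-0.3, 0.5, 0.3]
width: 0.0572
time: 18.87
ee_pos: [0.4737, -0.0362, 0.0628]
eef_rot: [0.878, -0.478, 0.001, -0.001]
ft_force: [-0.1, 0.2, 0.5]
width: 0.0313
time: 19.28
ee_pos: [0.473, -0.036, 0.0621]
eef_rot: [0.878, -0.478, -0.0, -0.001]
ft_force: [-2.3, 1.3, 6.8]
width: 0.0141
t 19.28 p [ 0.473  -0.036   0.0621] xang -57.1 z [ 0.     0.001 -1.   ] w 0.0141 f [-2.3  1.3  6.8] j [-0.75  0.2   0.8   2.06 -0.18  0.94 -0.85]
turn 0 [-3.000e-04  5.000e-04  5.514e-01] turn 180 [-5.0000e-04 -3.0000e-04 -1.0194e+00] 
shift now [0. 0. 0.] after turn [0. 0. 0.] j7 -0.8486292765190414
```

Gripped (14.1 mm). Turn 63° clockwise, then release and rise.

```bash
python3 -m crank '[{"x":0,"y":0,"z":0,"ax":0,"ay":0,"az":0.06,"claw":1},{"x":0,"y":0,"z":0,"ax":0,"ay":0,"az":0.12,"claw":1},{"x":0,"y":0,"z":0,"ax":0,"ay":0,"az":0.18,"claw":1},{"x":0,"y":0,"z":0,"ax":0,"ay":0,"az":0.24,"claw":1},{"x":0,"y":0,"z":0,"ax":0,"ay":0,"az":0.275,"claw":1}]' 20
python3 -m crank '[{"x":0,"y":0,"z":0,"ax":0,"ay":0,"az":0.06,"claw":1},{"x":0,"y":0,"z":0,"ax":0,"ay":0,"az":0.12,"claw":1},{"x":0,"y":0,"z":0,"ax":0,"ay":0,"az":0.18,"claw":1},{"x":0,"y":0,"z":0,"ax":0,"ay":0,"az":0.24,"claw":1},{"x":0,"y":0,"z":0,"ax":0,"ay":0,"az":0.276,"claw":1}]' 20
python3 -m crank '[{"x":0,"y":0,"z":0,"ax":0,"ay":0,"az":0,"claw":1},{"x":0,"y":0,"z":0,"ax":0,"ay":0,"az":0,"claw":-0.3},{"x":0,"y":0,"z":0,"ax":0,"ay":0,"az":0,"claw":-0.3},{"x":0,"y":0,"z":0,"ax":0,"ay":0,"az":0,"claw":-0.3},{"x":0,"y":0,"z":0,"ax":0,"ay":0,"az":0,"claw":-0.3}]' 20
python3 -m crank '[{"x":0,"y":0,"z":-0.01,"ax":0,"ay":0,"az":0,"claw":-0.3},{"x":0,"y":0,"z":-0.05,"ax":0,"ay":0,"az":0,"claw":-0.3},{"x":0,"y":0,"z":-0.09,"ax":0,"ay":0,"az":0,"claw":-0.3},{"x":0,"y":0,"z":-0.13,"ax":0,"ay":0,"az":0,"claw":-0.3},{"x":0,"y":0,"z":-0.17,"ax":0,"ay":0,"az":0,"claw":-0.3}]' 20
python3 - <<'E'
from h import *
st(); c=camera("wrist"); cv2.imwrite("pics/w10.png",c["color"]); 
s=camera("scene"); sd=camera("side")
a=cv2.resize(c["color"][90:260,150:360],(600,486)); b=sd["color"][230:310,260:340]; b=cv2.resize(b,(200,200)); e=cv2.resize(s["color"][130:210,140:240],(200,160)); 
col=np.zeros((486,200,3),np.uint8); col[:200]=b; col[210:370]=e
cv2.imwrite("pics/f.png",np.hstack([a,col]))
E
```

```text
time: 19.7
ee_pos: [0.4732, -0.0368, 0.0621]
eef_rot: [0.713, -0.701, 0.0, -0.0]
ft_force: [-1.3, -1.6, 5.3]
width: 0.0139
time: 20.12
ee_pos: [0.473, -0.0375, 0.0621]
eef_rot: [-0.495, 0.869, -0.001, -0.0]
ft_force: [-2.6, -4.6, 8.1]
width: 0.014
time: 20.53
ee_pos: [0.4727, -0.0361, 0.0615]
eef_rot: [-0.498, 0.867, 0.0, 0.0]
ft_force: [-0.2, -0.5, 0.5]
width: 0.0328
time: 20.95
ee_pos: [0.4724, -0.0375, 0.2338]
eef_rot: [-0.497, 0.868, -0.0, 0.0]
ft_force: [0.9, 0.5, -0.6]
width: 0.0556
t 20.95 p [ 0.4724 -0.0375  0.2338] xang -120.4 z [ 0. -0. -1.] w 0.0556 f [ 0.9  0.5 -0.6] j [-1.1  -0.11  1.04  1.87  0.1   1.33 -2.19]
```

View pics/f.png

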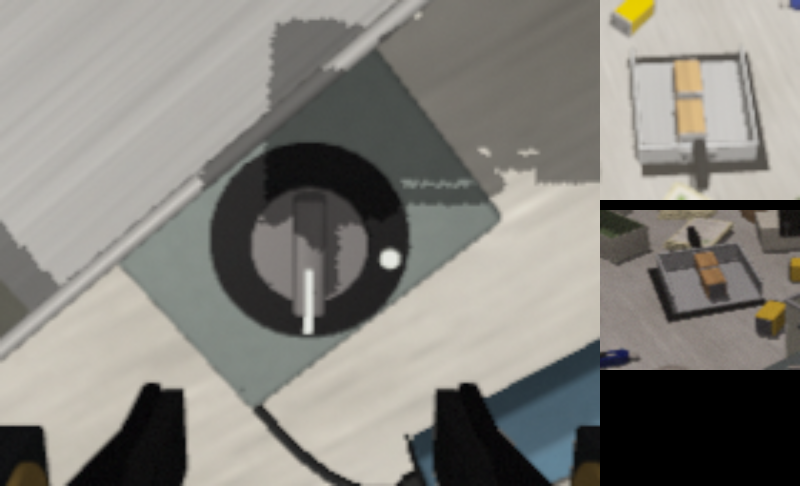

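The pointer sits exactly on the line mark, and the inset views show both feet in the tray. Before gripping the tray I test the pouring pose empty, for reach. First I turn the tool to 9.5° and rise.

```bash
python3 -m crank '[{"x":0,"y":0,"z":-0.03,"ax":0,"ay":0,"az":-0.06,"claw":-0.3},{"x":0,"y":0,"z":-0.06,"ax":0,"ay":0,"az":-0.12,"claw":-0.3},{"x":0,"y":0,"z":-0.08,"ax":0,"ay":0,"az":-0.18,"claw":-0.3},{"x":0,"y":0,"z":-0.08,"ax":0,"ay":0,"az":-0.24,"claw":-0.3},{"x":0,"y":0,"z":-0.08,"ax":0,"ay":0,"az":-0.285,"claw":-0.3}]' 20
python3 -m crank '[{"x":0,"y":0,"z":0,"ax":0,"ay":0,"az":-0.06,"claw":-0.3},{"x":0,"y":0,"z":0,"ax":0,"ay":0,"az":-0.12,"claw":-0.3},{"x":0,"y":0,"z":0,"ax":0,"ay":0,"az":-0.18,"claw":-0.3},{"x":0,"y":0,"z":0,"ax":0,"ay":0,"az":-0.24,"claw":-0.3},{"x":0,"y":0,"z":0,"ax":0,"ay":0,"az":-0.285,"claw":-0.3}]' 20
python3 -m crank '[{"x":0,"y":0,"z":0,"ax":0,"ay":0,"az":-0.06,"claw":-0.3},{"x":0,"y":0,"z":0,"ax":0,"ay":0,"az":-0.12,"claw":-0.3},{"x":0,"y":0,"z":0,"ax":0,"ay":0,"az":-0.18,"claw":-0.3},{"x":0,"y":0,"z":0,"ax":0,"ay":0,"az":-0.24,"claw":-0.3},{"x":0,"y":0,"z":0,"ax":0,"ay":0,"az":-0.285,"claw":-0.3}]' 20
python3 -m crank '[{"x":0,"y":0,"z":0,"ax":0,"ay":0,"az":-0.06,"claw":-0.3},{"x":0,"y":0,"z":0,"ax":0,"ay":0,"az":-0.12,"claw":-0.3},{"x":0,"y":0,"z":0,"ax":0,"ay":0,"az":-0.18,"claw":-0.3},{"x":0,"y":0,"z":0,"ax":0,"ay":0,"az":-0.24,"claw":-0.3},{"x":0,"y":0,"z":0,"ax":0,"ay":0,"az":-0.28,"claw":-0.3}]' 20
python3 - <<'E'
from h import *
st(); go([.605,.157,.31],9.5)
E
```

```text
time: 21.52
ee_pos: [0.4729, -0.0367, 0.312]
eef_rot: [0.724, -0.69, 0.0, -0.0]
ft_force: [0.5, 0.8, -0.2]
width: 0.057
time: 21.93
ee_pos: [0.4723, -0.0367, 0.3108]
eef_rot: [0.889, -0.459, -0.0, 0.001]
ft_force: [0.7, -0.5, 0.2]
width: 0.0568
time: 22.35
ee_pos: [0.4723, -0.0367, 0.3107]
eef_rot: [0.982, -0.19, -0.001, 0.0]
ft_force: [-0.4, -0.4, 0.1]
width: 0.0563
time: 22.77
ee_pos: [0.4724, -0.0366, 0.3107]
eef_rot: [0.996, 0.089, -0.001, 0.0]
ft_force: [0.8, 0.9, -0.9]
width: 0.0567
t 22.77 p [ 0.4724 -0.0366  0.3107] xang 10.2 z [-0.001 -0.    -1.   ] w 0.0567 f [ 0.8  0.9 -0.9] j [-1.51 -0.46  1.16  1.74  0.42  1.6  -0.2 ]
turn 0 [-0.      0.0007  0.0058] turn 180 [-1.100e-03 -0.000e+00 -1.565e+00] 
shift now [ 0.1647 -0.1672  0.0005] after turn [ 0.1628 -0.1691  0.0007] j7 -0.2040534246189266
```

```bash
python3 -m crank '[{"x":0.025,"y":-0.025,"z":0,"ax":0,"ay":0,"az":0,"claw":-0.3},{"x":0.05,"y":-0.05,"z":0,"ax":0,"ay":0,"az":0,"claw":-0.3},{"x":0.075,"y":-0.075,"z":0,"ax":0,"ay":0,"az":0,"claw":-0.3},{"x":0.082,"y":-0.084,"z":0,"ax":0,"ay":0,"az":0,"claw":-0.3},{"x":0.082,"y":-0.084,"z":0,"ax":0,"ay":0,"az":0,"claw":-0.3}]' 20
python3 -m crank '[{"x":0.025,"y":-0.025,"z":0,"ax":0,"ay":0,"az":0,"claw":-0.3},{"x":0.05,"y":-0.05,"z":0,"ax":0,"ay":0,"az":0,"claw":-0.3},{"x":0.075,"y":-0.075,"z":0,"ax":0,"ay":0,"az":0,"claw":-0.3},{"x":0.082,"y":-0.084,"z":0,"ax":0,"ay":0,"az":0,"claw":-0.3},{"x":0.082,"y":-0.084,"z":0,"ax":0,"ay":0,"az":0,"claw":-0.3}]' 20
python3 -c "from h import *; st()"
python3 -m crank '[{"x":0,"y":0,"z":0,"ax":0.06,"ay":0,"az":0,"claw":-0.3},{"x":0,"y":0,"z":0,"ax":0.12,"ay":0,"az":0,"claw":-0.3},{"x":0,"y":0,"z":0,"ax":0.18,"ay":0,"az":0,"claw":-0.3},{"x":0,"y":0,"z":0,"ax":0.19,"ay":0,"az":0,"claw":-0.3},{"x":0,"y":0,"z":0,"ax":0.19,"ay":0,"az":0,"claw":-0.3}]' 20
python3 -m crank '[{"x":0,"y":0,"z":0,"ax":0.06,"ay":0,"az":0,"claw":-0.3},{"x":0,"y":0,"z":0,"ax":0.12,"ay":0,"az":0,"claw":-0.3},{"x":0,"y":0,"z":0,"ax":0.18,"ay":0,"az":0,"claw":-0.3},{"x":0,"y":0,"z":0,"ax":0.19,"ay":0,"az":0,"claw":-0.3},{"x":0,"y":0,"z":0,"ax":0.19,"ay":0,"az":0,"claw":-0.3}]' 20
python3 -c "from h import *; st()"
```

```text
time: 23.18
ee_pos: [0.5195, 0.0639, 0.3154]
eef_rot: [0.996, 0.09, 0.009, -0.0]
ft_force: [-0.3, 0.5, -0.7]
width: 0.0565
time: 23.6
ee_pos: [0.5214, 0.1358, 0.3276]
eef_rot: [0.996, 0.086, 0.027, -0.003]
ft_force: [0.3, -0.5, 0.3]
width: 0.0565
t 23.6 p [0.5214 0.1358 0.3276] xang 9.9 z [ 0.054  0.011 -0.999] w 0.0565 f [ 0.3 -0.5  0.3] j [-2.08 -0.5   1.34  1.61  0.51  1.6  -0.55]
time: 24.02
ee_pos: [0.5139, 0.132, 0.329]
eef_rot: [0.978, 0.086, 0.015, -0.191]
ft_force: [-0.4, -0.1, -1.0]
width: 0.0565
time: 24.43
ee_pos: [0.4771, 0.141, 0.3401]
eef_rot: [0.928, 0.083, 0.012, -0.364]
ft_force: [-0.1, 0.9, 0.3]
width: 0.0564
t 24.43 p [0.4771 0.141  0.3401] xang 8.4 z [-0.038  0.677 -0.735] w 0.0564 f [-0.1  0.9  0.3] j [-1.55 -0.5   1.34  1.79 -0.26  1.35  0.01]
```

The elbow drifted to joint limits in that close-in area. I undo the tilt and move outward to recover a good posture.

```bash
python3 -m crank '[{"x":0,"y":0,"z":0,"ax":-0.06,"ay":0,"az":0,"claw":-0.3},{"x":0,"y":0,"z":0,"ax":-0.12,"ay":0,"az":0,"claw":-0.3},{"x":0,"y":0,"z":0,"ax":-0.18,"ay":0,"az":0,"claw":-0.3},{"x":0,"y":0,"z":0,"ax":-0.19,"ay":0,"az":0,"claw":-0.3},{"x":0,"y":0,"z":0,"ax":-0.19,"ay":0,"az":0,"claw":-0.3}]' 20
python3 -m crank '[{"x":0,"y":0,"z":0,"ax":-0.06,"ay":0,"az":0,"claw":-0.3},{"x":0,"y":0,"z":0,"ax":-0.12,"ay":0,"az":0,"claw":-0.3},{"x":0,"y":0,"z":0,"ax":-0.18,"ay":0,"az":0,"claw":-0.3},{"x":0,"y":0,"z":0,"ax":-0.19,"ay":0,"az":0,"claw":-0.3},{"x":0,"y":0,"z":0,"ax":-0.19,"ay":0,"az":0,"claw":-0.3}]' 20
python3 -c "from h import *; st(); go([.65,.15,.25],9.5)"
```

```text
time: 24.85
ee_pos: [0.4774, 0.1446, 0.3415]
eef_rot: [0.98, 0.082, 0.029, -0.18]
ft_force: [-0.4, 0.7, -0.8]
width: 0.056
time: 25.27
ee_pos: [0.4773, 0.1436, 0.3413]
eef_rot: [0.996, 0.075, 0.043, 0.006]
ft_force: [-0.1, -0.8, 0.3]
width: 0.0565
t 25.27 p [0.4773 0.1436 0.3413] xang 8.6 z [ 0.087 -0.005 -0.996] w 0.0565 f [-0.1 -0.8  0.3] j [-1.35 -0.15  0.86  1.69  0.16  1.48 -0.36]
turn 0 [ 0.0093 -0.0425 -0.0082] turn 180 [-0.0664 -0.0145  1.5611] 
shift now [0.1633 0.0176 0.1058] after turn [0.1714 0.0222 0.0913] j7 -0.3581938663478689
```

```bash
python3 -m crank '[{"x":0.033,"y":0.003,"z":0.02,"ax":0.009,"ay":-0.04,"az":-0.008,"claw":-0.3},{"x":0.066,"y":0.006,"z":0.04,"ax":0.009,"ay":-0.0425,"az":-0.008,"claw":-0.3},{"x":0.1,"y":0.01,"z":0.06,"ax":0.009,"ay":-0.0425,"az":-0.008,"claw":-0.3},{"x":0.133,"y":0.014,"z":0.085,"ax":0.009,"ay":-0.0425,"az":-0.008,"claw":-0.3},{"x":0.163,"y":0.018,"z":0.106,"ax":0.009,"ay":-0.0425,"az":-0.008,"claw":-0.3}]' 20
python3 -c "from h import *; st(); go([.605,.157,.31],9.5)"
python3 -m crank '[{"x":0,"y":0,"z":-0.03,"ax":0,"ay":0,"az":0,"claw":-0.3},{"x":-0.02,"y":0,"z":-0.06,"ax":0,"ay":0,"az":0,"claw":-0.3},{"x":-0.04,"y":-0.01,"z":-0.06,"ax":0,"ay":0,"az":0,"claw":-0.3},{"x":-0.04,"y":-0.01,"z":-0.06,"ax":0,"ay":0,"az":0,"claw":-0.3},{"x":-0.04,"y":-0.01,"z":-0.06,"ax":0,"ay":0,"az":0,"claw":-0.3}]' 20
python3 -c "from h import *; st()"
python3 -m crank '[{"x":0,"y":0,"z":0,"ax":0.06,"ay":0,"az":0,"claw":-0.3},{"x":0,"y":0,"z":0,"ax":0.12,"ay":0,"az":0,"claw":-0.3},{"x":0,"y":0,"z":0,"ax":0.18,"ay":0,"az":0,"claw":-0.3},{"x":0,"y":0,"z":0,"ax":0.19,"ay":0,"az":0,"claw":-0.3},{"x":0,"y":0,"z":0,"ax":0.19,"ay":0,"az":0,"claw":-0.3}]' 20
python3 -c "from h import *; st()"
python3 -m crank '[{"x":0,"y":0,"z":0,"ax":0.06,"ay":0,"az":0,"claw":-0.3},{"x":0,"y":0,"z":0,"ax":0.12,"ay":0,"az":0,"claw":-0.3},{"x":0,"y":0,"z":0,"ax":0.18,"ay":0,"az":0,"claw":-0.3},{"x":0,"y":0,"z":0,"ax":0.2,"ay":0,"az":0,"claw":-0.3},{"x":0,"y":0,"z":0,"ax":0.2,"ay":0,"az":0,"claw":-0.3}]' 20
python3 -c "from h import *; st()"
```

```text
time: 25.68
ee_pos: [0.6194, 0.1464, 0.269]
eef_rot: [0.997, 0.081, 0.002, -0.002]
ft_force: [-1.0, 1.4, 2.6]
width: 0.0563
t 25.68 p [0.6194 0.1464 0.269 ] xang 9.3 z [ 0.004  0.003 -1.   ] w 0.0563 f [-1.   1.4  2.6] j [-1.    0.47  1.    1.4  -0.4   1.47  0.15]
turn 0 [-0.0014 -0.002  -0.0017] turn 180 [-0.0032  0.0022  1.5691] 
shift now [-0.0123 -0.013  -0.041 ] after turn [-0.0125 -0.0129 -0.041 ] j7 0.14736946921150812
time: 26.1
ee_pos: [0.5759, 0.1496, 0.33]
eef_rot: [0.997, 0.081, 0.001, -0.002]
ft_force: [0.5, 0.4, -0.1]
width: 0.0566
t 26.1 p [0.5759 0.1496 0.33  ] xang 9.2 z [ 0.003  0.005 -1.   ] w 0.0566 f [ 0.5  0.4 -0.1] j [-1.12  0.34  1.05  1.41 -0.3   1.56  0.07]
time: 26.52
ee_pos: [0.5767, 0.1463, 0.3284]
eef_rot: [0.979, 0.076, -0.014, -0.189]
ft_force: [-0.5, -0.5, 0.8]
width: 0.0565
t 26.52 p [0.5767 0.1463 0.3284] xang 8.9 z [-0.057  0.368 -0.928] w 0.0565 f [-0.5 -0.5  0.8] j [-0.85  0.33  0.97  1.45 -0.64  1.61  0.28]
time: 26.93
ee_pos: [0.5759, 0.149, 0.3264]
eef_rot: [0.922, 0.073, -0.032, -0.379]
ft_force: [0.1, -0.5, 0.7]
width: 0.0566
t 26.93 p [0.5759 0.149  0.3264] xang 9.1 z [-0.114  0.695 -0.71 ] w 0.0566 f [ 0.1 -0.5  0.7] j [-0.57  0.43  0.88  1.5  -1.01  1.76  0.49]
```

The pour pose is reachable with margin. Untilt and go above the tray handle.

```bash
python3 -m crank '[{"x":0,"y":0,"z":0,"ax":-0.06,"ay":0,"az":0,"claw":-0.3},{"x":0,"y":0,"z":0,"ax":-0.12,"ay":0,"az":0,"claw":-0.3},{"x":0,"y":0,"z":0,"ax":-0.18,"ay":0,"az":0,"claw":-0.3},{"x":0,"y":0,"z":0,"ax":-0.2,"ay":0,"az":0,"claw":-0.3},{"x":0,"y":0,"z":0,"ax":-0.2,"ay":0,"az":0,"claw":-0.3}]' 20
python3 -m crank '[{"x":0,"y":0,"z":0,"ax":-0.06,"ay":0,"az":0,"claw":-0.3},{"x":0,"y":0,"z":0,"ax":-0.12,"ay":0,"az":0,"claw":-0.3},{"x":0,"y":0,"z":0,"ax":-0.18,"ay":0,"az":0,"claw":-0.3},{"x":0,"y":0,"z":0,"ax":-0.19,"ay":0,"az":0,"claw":-0.3},{"x":0,"y":0,"z":0,"ax":-0.19,"ay":0,"az":0,"claw":-0.3}]' 20
python3 -m crank '[{"x":0,"y":-0.04,"z":0,"ax":0,"ay":0,"az":0.06,"claw":-0.3},{"x":0,"y":-0.08,"z":0,"ax":0,"ay":0,"az":0.12,"claw":-0.3},{"x":0,"y":-0.12,"z":0,"ax":0,"ay":0,"az":0.18,"claw":-0.3},{"x":0,"y":-0.15,"z":0,"ax":0,"ay":0,"az":0.195,"claw":-0.3},{"x":0,"y":-0.15,"z":0,"ax":0,"ay":0,"az":0.195,"claw":-0.3}]' 20
python3 -c "from h import *; st(); go([.547,.44,.20],-13)"
```

```text
time: 27.35
ee_pos: [0.5759, 0.1553, 0.3302]
eef_rot: [0.979, 0.084, -0.014, -0.187]
ft_force: [-0.8, 0.7, 0.5]
width: 0.0567
time: 27.77
ee_pos: [0.5753, 0.154, 0.328]
eef_rot: [0.996, 0.084, -0.0, -0.001]
ft_force: [-0.2, 0.1, -0.6]
width: 0.0561
time: 28.18
ee_pos: [0.5497, 0.3054, 0.3272]
eef_rot: [0.994, -0.111, -0.001, -0.002]
ft_force: [-0.5, 0.9, -0.6]
width: 0.0566
t 28.18 p [0.5497 0.3054 0.3272] xang -12.7 z [-0.003  0.004 -1.   ] w 0.0566 f [-0.5  0.9 -0.6] j [-1.29  0.46  1.06  1.31 -0.4   1.59 -0.51]
turn 0 [-0.0016  0.0017  0.0023] turn 180 [-0.0026 -0.0025 -1.5685] 
shift now [-0.0319 -0.1303  0.1277] after turn [-0.033  -0.1306  0.1272] j7 -0.5129767396982926
```

```bash
python3 -m crank '[{"x":-0.007,"y":-0.028,"z":0.028,"ax":0,"ay":0,"az":0,"claw":-0.3},{"x":-0.014,"y":-0.056,"z":0.055,"ax":0,"ay":0,"az":0,"claw":-0.3},{"x":-0.021,"y":-0.084,"z":0.083,"ax":0,"ay":0,"az":0,"claw":-0.3},{"x":-0.028,"y":-0.112,"z":0.11,"ax":0,"ay":0,"az":0,"claw":-0.3},{"x":-0.032,"y":-0.13,"z":0.127,"ax":0,"ay":0,"az":0,"claw":-0.3}]' 20
python3 - <<'E'
from h import *
st(); c=camera("wrist"); cv2.imwrite("pics/w11.png",c["color"])
E
```

```text
time: 28.6
ee_pos: [0.5492, 0.4338, 0.1984]
eef_rot: [0.994, -0.114, -0.002, -0.001]
ft_force: [-1.4, 0.9, 0.7]
width: 0.0567
t 28.6 p [0.5492 0.4338 0.1984] xang -13.0 z [-0.004  0.002 -1.   ] w 0.0567 f [-1.4  0.9  0.7] j [-1.31  0.67  0.95  1.3  -0.54  1.43 -0.62]
```

View pics/w11.png

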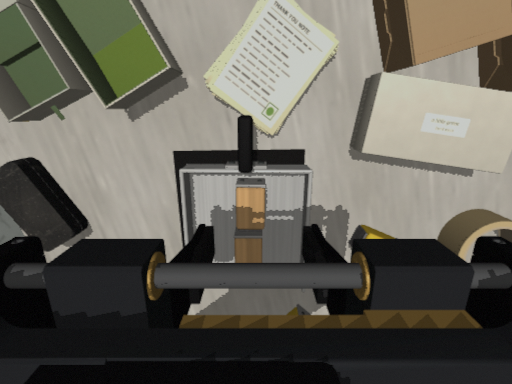

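Both feet are in the tray. Back wall rim is (182,168)–(311,170) and the handle runs (245,117)–(246,170).

```bash
python3 - <<'E'
from h import *
c=camera("wrist")
L=onz(c,182,168,.041); Rr=onz(c,311,170,.041); y=Rr-L; print(L,Rr,np.linalg.norm(y),np.degrees(np.arctan2(y[1],y[0])))
a,b=onz(c,245,118,.058),onz(c,246,170,.058); print(a,b,np.degrees(np.arctan2(*(a-b)[[1,0]])))
m=(L+Rr)/2; f=np.array([y[1],-y[0],0])/np.linalg.norm(y); o=m+f*.081; o[2]=0; h=o-f*.118
print("orig",o,"h",h); 
h[2]=.026; go(h,-13)
print("mat",onz(c,174,151,.003),onz(c,303,150,.003))
E
```

```text
[0.46453395 0.470507   0.041     ] [0.60885529 0.43528401 0.041     ] 0.14855742015896092 -13.715452970427481
[0.54949719 0.50872527 0.058     ] [0.53759996 0.45527302 0.058     ] 77.45183266966409
orig [0.5174895 0.3742052 0.       ] h [0.54546732 0.48884046 0.        ]
turn 0 [0.0006 0.0027 0.0009] turn 180 [-4.3000e-03  9.0000e-04 -1.5699e+00] 
shift now [-0.0138 -0.0528  0.1713] after turn [-0.0149 -0.0525  0.1713] j7 -0.6222146289897535
mat [0.44884516 0.48840327 0.003     ] [0.60842214 0.45332191 0.003     ]
```

```bash
python3 -m crank '[{"x":-0.013,"y":-0.03,"z":0.01,"ax":0,"ay":0,"az":0,"claw":-0.3},{"x":-0.013,"y":-0.049,"z":0.04,"ax":0,"ay":0,"az":0,"claw":-0.3},{"x":-0.013,"y":-0.049,"z":0.08,"ax":0,"ay":0,"az":0,"claw":-0.3},{"x":-0.013,"y":-0.049,"z":0.1,"ax":0,"ay":0,"az":0,"claw":-0.3},{"x":-0.013,"y":-0.049,"z":0.11,"ax":0,"ay":0,"az":0,"claw":-0.3}]' 20
python3 -c "from h import *; st(); go([.545,.485,.026],-13)"
```

```text
time: 29.12
ee_pos: [0.5486, 0.4805, 0.089]
eef_rot: [0.993, -0.115, -0.001, 0.0]
ft_force: [-0.4, 0.5, -0.1]
width: 0.0562
t 29.12 p [0.5486 0.4805 0.089 ] xang -13.2 z [-0.003 -0.001 -1.   ] w 0.0562 f [-0.4  0.5 -0.1] j [-1.3   0.81  0.87  1.32 -0.62  1.29 -0.64]
turn 0 [ 0.0006  0.0014 -0.0018] turn 180 [ 2.100e-03 -9.000e-04  1.569e+00] 
shift now [-0.0043 -0.0036  0.063 ] after turn [-0.0045 -0.0035  0.063 ] j7 -0.6440898373796212
```

```bash
python3 -m crank '[{"x":-0.004,"y":-0.004,"z":0.02,"ax":0,"ay":0,"az":0,"claw":-0.3},{"x":-0.004,"y":-0.004,"z":0.04,"ax":0,"ay":0,"az":0,"claw":-0.3},{"x":-0.004,"y":-0.004,"z":0.06,"ax":0,"ay":0,"az":0,"claw":-0.3},{"x":-0.004,"y":-0.004,"z":0.063,"ax":0,"ay":0,"az":0,"claw":-0.3},{"x":-0.004,"y":-0.004,"z":0.063,"ax":0,"ay":0,"az":0,"claw":0}]' 60
python3 -m crank '[{"x":0,"y":0,"z":0,"ax":0,"ay":0,"az":0,"claw":1},{"x":0,"y":0,"z":0,"ax":0,"ay":0,"az":0,"claw":1},{"x":0,"y":0,"z":0,"ax":0,"ay":0,"az":0,"claw":1},{"x":0,"y":0,"z":0,"ax":0,"ay":0,"az":0,"claw":1},{"x":0,"y":0,"z":0,"ax":0,"ay":0,"az":0,"claw":1}]' 60
python3 -m crank '[{"x":0,"y":0,"z":0,"ax":0,"ay":0,"az":0,"claw":1},{"x":0,"y":0,"z":0,"ax":0,"ay":0,"az":0,"claw":1},{"x":0,"y":0,"z":0,"ax":0,"ay":0,"az":0,"claw":1},{"x":0,"y":0,"z":0,"ax":0,"ay":0,"az":0,"claw":1},{"x":0,"y":0,"z":0,"ax":0,"ay":0,"az":0,"claw":1}]' 60
python3 -m crank '[{"x":0,"y":0,"z":0,"ax":0,"ay":0,"az":0,"claw":1},{"x":0,"y":0,"z":-0.01,"ax":0,"ay":0,"az":0,"claw":1},{"x":0,"y":0,"z":-0.02,"ax":0,"ay":0,"az":0,"claw":1},{"x":0,"y":0,"z":-0.03,"ax":0,"ay":0,"az":0,"claw":1},{"x":0,"y":0,"z":-0.04,"ax":0,"ay":0,"az":0,"claw":1}]' 60
python3 - <<'E'
from h import *
st(); c=camera("wrist"); sd=camera("side"); cv2.imwrite("pics/w12.png",c["color"]); print(sd["color"].shape)
p=sd["color"][200:330,230:400]; cv2.imwrite("pics/g.png",np.hstack([cv2.resize(c["color"],(440,330)),cv2.resize(p,(360,330)) if 0 else cv2.resize(p,(360,330))]))
E
```

```text
time: 29.53
ee_pos: [0.5462, 0.4868, 0.0294]
eef_rot: [0.993, -0.115, -0.0, -0.001]
ft_force: [-0.6, 1.5, 0.5]
width: 0.0543
time: 29.95
ee_pos: [0.5454, 0.4885, 0.0296]
eef_rot: [0.994, -0.114, 0.0, -0.001]
ft_force: [0.8, 0.4, 0.5]
width: 0.0244
time: 30.37
ee_pos: [0.5454, 0.4884, 0.0291]
eef_rot: [0.994, -0.114, -0.0, -0.001]
ft_force: [0.2, -1.0, 3.0]
width: 0.0154
time: 30.78
ee_pos: [0.5452, 0.4882, 0.07]
eef_rot: [0.994, -0.114, -0.0, -0.001]
ft_force: [0.4, -0.4, -4.2]
width: 0.0156
t 30.78 p [0.5452 0.4882 0.07  ] xang -13.1 z [-0.     0.002 -1.   ] w 0.0156 f [ 0.4 -0.4 -4.2] j [-1.31  0.83  0.86  1.33 -0.63  1.26 -0.65]
(384, 512, 3)
```

View pics/g.png

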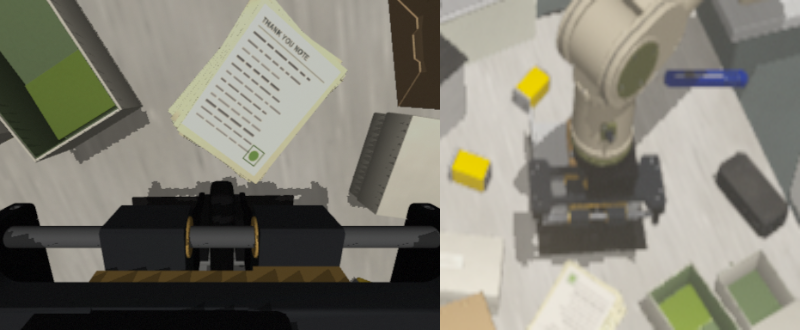

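The tray is lifted: -4.2 N matches the loaded weight, and the feet are inside. I raise it, turn it to the hopper's axis and carry it slowly.

```bash
python3 -m crank '[{"x":0,"y":0,"z":-0.025,"ax":0,"ay":0,"az":0,"claw":1},{"x":0,"y":0,"z":-0.05,"ax":-0.01,"ay":0,"az":0,"claw":1},{"x":0,"y":0,"z":-0.075,"ax":-0.02,"ay":0,"az":0,"claw":1},{"x":0,"y":0,"z":-0.1,"ax":-0.02,"ay":0,"az":0,"claw":1},{"x":0,"y":0,"z":-0.12,"ax":-0.02,"ay":0,"az":0,"claw":1}]' 60
python3 -m crank '[{"x":0,"y":0,"z":-0.01,"ax":0,"ay":0,"az":-0.03,"claw":1},{"x":0,"y":0.005,"z":-0.02,"ax":0,"ay":0,"az":-0.06,"claw":1},{"x":0,"y":0.01,"z":-0.02,"ax":0,"ay":0,"az":-0.09,"claw":1},{"x":0,"y":0.015,"z":-0.02,"ax":0,"ay":0,"az":-0.1,"claw":1},{"x":0,"y":0.02,"z":-0.02,"ax":0,"ay":0,"az":-0.1,"claw":1}]' 60
python3 -m crank '[{"x":0,"y":0,"z":0,"ax":0,"ay":0,"az":-0.03,"claw":1},{"x":0,"y":0,"z":0,"ax":0,"ay":0,"az":-0.06,"claw":1},{"x":0,"y":0,"z":0,"ax":0,"ay":0,"az":-0.09,"claw":1},{"x":0,"y":0,"z":0,"ax":0,"ay":0,"az":-0.097,"claw":1},{"x":0,"y":0,"z":0,"ax":0,"ay":0,"az":-0.097,"claw":1}]' 60
python3 - <<'E'
from h import *
st(); print(r.read_state()["torque"]); s=camera("scene"); sd=camera("side"); cv2.imwrite("pics/s13.png",s["color"]); cv2.imwrite("pics/sd13.png",sd["color"])
go([.591,.243,.20],9.5)
E
```

```text
time: 31.3
ee_pos: [0.5453, 0.4884, 0.1906]
eef_rot: [0.993, -0.113, -0.002, 0.019]
ft_force: [0.3, -1.0, -4.1]
width: 0.0154
time: 31.72
ee_pos: [0.5407, 0.4689, 0.2092]
eef_rot: [1.0, -0.014, -0.005, 0.019]
ft_force: [-0.3, -0.3, -3.8]
width: 0.0155
time: 32.13
ee_pos: [0.5406, 0.4691, 0.2091]
eef_rot: [0.996, 0.082, -0.007, 0.018]
ft_force: [0.6, 0.5, -4.3]
width: 0.0157
t 32.13 p [0.5406 0.4691 0.2091] xang 9.4 z [-0.01  -0.038 -0.999] w 0.0157 f [ 0.6  0.5 -4.3] j [-1.28  0.7   0.86  1.19 -0.48  1.49 -0.33]
[ 0.41651927  0.05636898 -0.0245572 ]
turn 0 [ 0.0178  0.0079 -0.0011] turn 180 [ 0.0124 -0.028   1.5694] 
shift now [0.013  0.2309 0.0173] after turn [0.0122 0.2314 0.0092] j7 -0.33121136165377074
```

```bash
python3 -m crank '[{"x":0.001,"y":0.015,"z":0.001,"ax":0,"ay":0,"az":0,"claw":1},{"x":0.003,"y":0.04,"z":0.003,"ax":0,"ay":0,"az":0,"claw":1},{"x":0.005,"y":0.065,"z":0.005,"ax":0,"ay":0,"az":0,"claw":1},{"x":0.006,"y":0.09,"z":0.007,"ax":0,"ay":0,"az":0,"claw":1},{"x":0.006,"y":0.115,"z":0.008,"ax":0,"ay":0,"az":0,"claw":1}]' 60
python3 -m crank '[{"x":0.001,"y":0.025,"z":0.001,"ax":0,"ay":0,"az":0,"claw":1},{"x":0.003,"y":0.05,"z":0.003,"ax":0,"ay":0,"az":0,"claw":1},{"x":0.005,"y":0.075,"z":0.005,"ax":0,"ay":0,"az":0,"claw":1},{"x":0.006,"y":0.1,"z":0.007,"ax":0,"ay":0,"az":0,"claw":1},{"x":0.006,"y":0.115,"z":0.008,"ax":0,"ay":0,"az":0,"claw":1}]' 60
python3 - <<'E'
from h import *
st(); s=camera("scene"); sd=camera("side")
p=sd["color"][130:320,180:380]; q=s["color"][80:270,150:370]
cv2.imwrite("pics/k.png",np.hstack([cv2.resize(p,(380,361)),cv2.resize(q,(418,361))]))
go([.591,.243,.178],9.5)
E
```

```text
time: 32.65
ee_pos: [0.5659, 0.3553, 0.2052]
eef_rot: [0.996, 0.082, -0.006, 0.018]
ft_force: [0.4, 0.2, -4.3]
width: 0.0154
time: 33.07
ee_pos: [0.5912, 0.2404, 0.2016]
eef_rot: [0.997, 0.08, -0.006, 0.019]
ft_force: [-0.7, -0.8, -3.6]
width: 0.0157
t 33.07 p [0.5912 0.2404 0.2016] xang 9.2 z [-0.009 -0.038 -0.999] w 0.0157 f [-0.7 -0.8 -3.6] j [-1.13  0.53  0.94  1.47 -0.39  1.38 -0.01]
turn 0 [ 0.0181  0.0076 -0.0031] turn 180 [ 0.0119 -0.0283  1.5673] 
shift now [ 0.0004 -0.0038  0.0238] after turn [ 0.0001 -0.0029  0.024 ] j7 -0.01471448029888168
```

View pics/k.png

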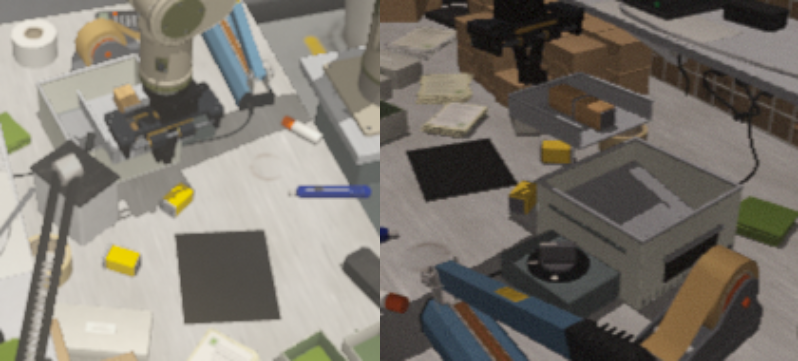

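The tray is level with both feet inside, its lip just over the hopper. Lower slightly, then tip about the lip slowly in four steps.

```bash
python3 -m crank '[{"x":0,"y":-0.001,"z":0.006,"ax":0.01,"ay":0,"az":0,"claw":1},{"x":0,"y":-0.002,"z":0.012,"ax":0.02,"ay":0.003,"az":0,"claw":1},{"x":0,"y":-0.003,"z":0.018,"ax":0.02,"ay":0.007,"az":0,"claw":1},{"x":0,"y":-0.003,"z":0.018,"ax":0.02,"ay":0.007,"az":0,"claw":1},{"x":0,"y":-0.003,"z":0.018,"ax":0.02,"ay":0.007,"az":0,"claw":1}]' 60
python3 -m crank '[{"x":0,"y":0.001,"z":-0.008,"ax":0.02,"ay":0,"az":0,"claw":1},{"x":0,"y":0.002,"z":-0.016,"ax":0.04,"ay":0,"az":0,"claw":1},{"x":0,"y":0.004,"z":-0.024,"ax":0.06,"ay":0,"az":0,"claw":1},{"x":0,"y":0.006,"z":-0.032,"ax":0.08,"ay":0,"az":0,"claw":1},{"x":0,"y":0.009,"z":-0.04,"ax":0.1,"ay":0,"az":0,"claw":1}]' 60
python3 -m crank '[{"x":0,"y":0.001,"z":-0.008,"ax":0.02,"ay":0,"az":0,"claw":1},{"x":0,"y":0.002,"z":-0.016,"ax":0.04,"ay":0,"az":0,"claw":1},{"x":0,"y":0.004,"z":-0.024,"ax":0.06,"ay":0,"az":0,"claw":1},{"x":0,"y":0.006,"z":-0.032,"ax":0.08,"ay":0,"az":0,"claw":1},{"x":0,"y":0.009,"z":-0.04,"ax":0.1,"ay":0,"az":0,"claw":1}]' 60
python3 -m crank '[{"x":0,"y":0.001,"z":-0.008,"ax":0.02,"ay":0,"az":0,"claw":1},{"x":0,"y":0.002,"z":-0.016,"ax":0.04,"ay":0,"az":0,"claw":1},{"x":0,"y":0.004,"z":-0.024,"ax":0.06,"ay":0,"az":0,"claw":1},{"x":0,"y":0.006,"z":-0.032,"ax":0.08,"ay":0,"az":0,"claw":1},{"x":0,"y":0.009,"z":-0.04,"ax":0.1,"ay":0,"az":0,"claw":1}]' 60
python3 -m crank '[{"x":0,"y":0.001,"z":-0.008,"ax":0.02,"ay":0,"az":0,"claw":1},{"x":0,"y":0.002,"z":-0.016,"ax":0.04,"ay":0,"az":0,"claw":1},{"x":0,"y":0.004,"z":-0.024,"ax":0.06,"ay":0,"az":0,"claw":1},{"x":0,"y":0.006,"z":-0.032,"ax":0.08,"ay":0,"az":0,"claw":1},{"x":0,"y":0.009,"z":-0.04,"ax":0.1,"ay":0,"az":0,"claw":1}]' 60
python3 -c "from h import *; st(); print(r.read_state()['torque'])"
```

```text
time: 33.58
ee_pos: [0.5893, 0.2471, 0.1828]
eef_rot: [0.997, 0.083, -0.001, -0.002]
ft_force: [-0.7, 0.7, -3.2]
width: 0.0157
time: 34.0
ee_pos: [0.592, 0.237, 0.2251]
eef_rot: [0.991, 0.083, -0.008, -0.104]
ft_force: [-0.2, -0.9, -3.8]
width: 0.0154
time: 34.42
ee_pos: [0.5949, 0.2199, 0.2625]
eef_rot: [0.976, 0.081, -0.016, -0.202]
ft_force: [0.4, 0.2, -4.9]
width: 0.0153
time: 34.83
ee_pos: [0.5989, 0.1959, 0.2957]
eef_rot: [0.951, 0.079, -0.024, -0.298]
ft_force: [0.4, 1.2, -4.3]
width: 0.0157
time: 35.25
ee_pos: [0.604, 0.166, 0.3235]
eef_rot: [0.917, 0.077, -0.032, -0.391]
ft_force: [0.1, 0.1, -2.1]
width: 0.0156
t 35.25 p [0.604  0.166  0.3235] xang 9.5 z [-0.118  0.712 -0.692] w 0.0156 f [ 0.1  0.1 -2.1] j [-0.49  0.48  0.78  1.43 -1.05  1.75  0.47]
[-1.2370191  -0.21229532  0.02606089]
```

```bash
python3 -m crank '[{"x":0,"y":0,"z":0,"ax":0,"ay":0,"az":0,"claw":1},{"x":0,"y":0,"z":0,"ax":0,"ay":0,"az":0,"claw":1},{"x":0,"y":0,"z":0,"ax":0,"ay":0,"az":0,"claw":1},{"x":0,"y":0,"z":0,"ax":0,"ay":0,"az":0,"claw":1},{"x":0,"y":0,"z":0,"ax":0,"ay":0,"az":0,"claw":1}]' 60
python3 - <<'E'
from h import *
st(); print(r.read_state()['torque']); s=camera("scene"); cv2.imwrite("pics/s14.png",s["color"]);sd=camera("side"); cv2.imwrite("pics/sd14.png",sd["color"])
p=sd["color"][130:260,180:330]; q=s["color"][100:270,200:400]
cv2.imwrite("pics/m.png",np.hstack([cv2.resize(p,(400,347)),cv2.resize(q,(400,347))]))
for c,b in ((s,(140,240,220,350)),(sd,(150,240,180,300))):
  for z in (.06,):
    im=c["color"]; h=cv2.cvtColor(im,cv2.COLOR_BGR2HSV); m=cv2.inRange(h,(8,70,60),(20,200,255)); k,_,S,C=cv2.connectedComponentsWithStats(m)
    for i in range(1,k):
        if S[i,4]>15 and b[2]<C[i,0]<b[3] and b[0]<C[i,1]<b[1]: print(S[i],np.round(onz(c,*C[i],z),3))
E
```

```text
time: 35.67
ee_pos: [0.6033, 0.1682, 0.3221]
eef_rot: [0.917, 0.077, -0.033, -0.39]
ft_force: [0.5, -0.3, -2.7]
width: 0.0157
t 35.67 p [0.6033 0.1682 0.3221] xang 9.6 z [-0.121  0.71  -0.694] w 0.0157 f [ 0.5 -0.3 -2.7] j [-0.5   0.48  0.78  1.43 -1.05  1.75  0.47]
[-1.18836045 -0.16851288 -0.00441254]
[291 183  17  20 191] [ 0.673 -0.031  0.06 ]
[ 287  209   62   64 1630] [ 0.57  -0.221  0.06 ]
[223 157   7   8  28] [ 0.625 -0.213  0.06 ]
[225 190   8  10  43] [ 0.662 -0.02   0.06 ]
```

Wrist load is down to -2.7 N, the empty tray's weight, and beech is visible in the hopper at (0.67,-0.03). I level the tray and locate the bare mat.

```bash
python3 -m crank '[{"x":0,"y":0,"z":0,"ax":-0.05,"ay":0,"az":0,"claw":1},{"x":0,"y":0,"z":0,"ax":-0.1,"ay":0,"az":0,"claw":1},{"x":0,"y":0,"z":0,"ax":-0.15,"ay":0,"az":0,"claw":1},{"x":0,"y":0,"z":0,"ax":-0.2,"ay":0,"az":0,"claw":1},{"x":0,"y":0,"z":0,"ax":-0.2,"ay":0,"az":0,"claw":1}]' 60
python3 -m crank '[{"x":0,"y":0,"z":0,"ax":-0.05,"ay":0,"az":0,"claw":1},{"x":0,"y":0,"z":0,"ax":-0.1,"ay":0,"az":0,"claw":1},{"x":0,"y":0,"z":0,"ax":-0.15,"ay":0,"az":0,"claw":1},{"x":0,"y":0,"z":0,"ax":-0.2,"ay":0,"az":0,"claw":1},{"x":0,"y":0,"z":0,"ax":-0.2,"ay":0,"az":0,"claw":1}]' 60
python3 -m crank '[{"x":0,"y":-0.03,"z":0,"ax":0,"ay":0,"az":0.04,"claw":1},{"x":0,"y":-0.06,"z":0,"ax":0,"ay":0,"az":0.08,"claw":1},{"x":0,"y":-0.09,"z":0,"ax":0,"ay":0,"az":0.12,"claw":1},{"x":0,"y":-0.12,"z":0,"ax":0,"ay":0,"az":0.16,"claw":1},{"x":0,"y":-0.15,"z":0,"ax":0,"ay":0,"az":0.195,"claw":1}]' 60
python3 - <<'E'
from h import *
st(); c=camera("side"); s=camera("scene"); cv2.imwrite("pics/s15.png",s["color"])
P=[onz(c,180+x/1.9,130+y/1.9,.003) for x,y in ((176,235),(263,230),(280,318),(186,323))]
im=cv2.imread("pics/sd14.png"); m=cv2.inRange(cv2.cvtColor(im,cv2.COLOR_BGR2GRAY),0,75); k,_,S,C=cv2.connectedComponentsWithStats(m)
l=_[270,300]; print(S[l],C[l],onz(c,*C[l],.003))
print(np.round(P,3),np.mean(P,0)); M=np.mean(P,0); t=M+.1215*np.array([.225,.974,0]); t[2]=.20; print(t); go(t,-13)
for z in (.06,):
    h=cv2.cvtColor(s["color"],cv2.COLOR_BGR2HSV); m=cv2.inRange(h,(8,70,60),(20,200,255)); k,_,S,C=cv2.connectedComponentsWithStats(m)
    for i in range(1,k):
        if S[i,4]>15 and 140<C[i,0]<350 and 140<C[i,1]<260: print(S[i],np.round(onz(s,*C[i],z),3))
E
```

```text
time: 36.18
ee_pos: [0.6032, 0.1723, 0.3237]
eef_rot: [0.976, 0.086, -0.016, -0.199]
ft_force: [0.2, 1.1, -2.3]
width: 0.0157
time: 36.6
ee_pos: [0.6022, 0.1727, 0.3206]
eef_rot: [0.996, 0.087, -0.002, -0.002]
ft_force: [-0.4, 2.6, -2.9]
width: 0.0155
time: 37.02
ee_pos: [0.5781, 0.3157, 0.3217]
eef_rot: [0.993, -0.114, -0.003, -0.004]
ft_force: [0.9, -0.3, -2.5]
width: 0.0154
t 37.02 p [0.5781 0.3157 0.3217] xang -13.1 z [-0.006  0.009 -1.   ] w 0.0154 f [ 0.9 -0.3 -2.5] j [-1.19  0.52  1.    1.23 -0.44  1.61 -0.51]
[     0      0    512    384 170287] [278.15401058 184.11335569] [ 0.44216685 -0.07842517  0.003     ]
[[0.569 0.261 0.003]
 [0.407 0.294 0.003]
 [0.448 0.486 0.003]
 [0.609 0.451 0.003]] [0.50849716 0.37305811 0.003     ]
[0.53583466 0.49139911 0.2       ]
turn 0 [-0.0036  0.0047  0.0039] turn 180 [-0.0073 -0.0057 -1.5668] 
shift now [-0.0754 -0.1563  0.1222] after turn [-0.0778 -0.1566  0.1204] j7 -0.5038509268621496
[266 142  25  17 223] [0.784 0.235 0.06 ]
[291 183  17  20 192] [ 0.672 -0.031  0.06 ]
[ 287  209   62   64 1632] [ 0.57  -0.221  0.06 ]
```

```bash
python3 -m crank '[{"x":-0.02,"y":-0.03,"z":0,"ax":0,"ay":0,"az":0,"claw":1},{"x":-0.04,"y":-0.06,"z":0,"ax":0,"ay":0.004,"az":0,"claw":1},{"x":-0.06,"y":-0.09,"z":0.01,"ax":-0.003,"ay":0.004,"az":0,"claw":1},{"x":-0.075,"y":-0.12,"z":0.02,"ax":-0.003,"ay":0.004,"az":0,"claw":1},{"x":-0.075,"y":-0.155,"z":0.03,"ax":-0.003,"ay":0.004,"az":0,"claw":1}]' 60
python3 -m crank '[{"x":0,"y":0,"z":0.03,"ax":0,"ay":0,"az":0,"claw":1},{"x":0,"y":0,"z":0.06,"ax":0,"ay":0,"az":0,"claw":1},{"x":0,"y":0,"z":0.09,"ax":0,"ay":0,"az":0,"claw":1},{"x":0,"y":0,"z":0.12,"ax":0,"ay":0,"az":0,"claw":1},{"x":0,"y":0,"z":0.15,"ax":0,"ay":0,"az":0,"claw":1}]' 60
python3 -c "from h import *; st(); go([.537,.491,.034],-13); print(r.read_state()['torque'])"
```

```text
time: 37.53
ee_pos: [0.5375, 0.4852, 0.2931]
eef_rot: [0.994, -0.11, -0.001, -0.001]
ft_force: [-0.7, 0.2, -1.7]
width: 0.0159
time: 37.95
ee_pos: [0.5408, 0.4811, 0.141]
eef_rot: [0.994, -0.113, 0.0, 0.0]
ft_force: [0.8, 0.5, -2.2]
width: 0.0154
t 37.95 p [0.5408 0.4811 0.141 ] xang -12.9 z [ 0.001 -0.    -1.   ] w 0.0154 f [ 0.8  0.5 -2.2] j [-1.32  0.75  0.89  1.29 -0.57  1.35 -0.67]
turn 0 [ 0.0001 -0.0003  0.0004] turn 180 [ 5.0000e-04  2.0000e-04 -1.5704e+00] 
shift now [-0.006  -0.0088  0.107 ] after turn [-0.006  -0.0087  0.107 ] j7 -0.6748067430152117
[ 0.17148142  0.01674026 -0.01137357]
```

Lower in steps, watching the force.

```bash
python3 -m crank '[{"x":-0.005,"y":-0.007,"z":0.02,"ax":0,"ay":0,"az":0,"claw":1},{"x":-0.005,"y":-0.007,"z":0.04,"ax":0,"ay":0,"az":0,"claw":1},{"x":-0.005,"y":-0.007,"z":0.06,"ax":0,"ay":0,"az":0,"claw":1},{"x":-0.005,"y":-0.007,"z":0.08,"ax":0,"ay":0,"az":0,"claw":1},{"x":-0.005,"y":-0.007,"z":0.095,"ax":0,"ay":0,"az":0,"claw":1}]' 60
python3 -m crank '[{"x":0,"y":0,"z":0.004,"ax":0,"ay":0,"az":0,"claw":1},{"x":0,"y":0,"z":0.008,"ax":0,"ay":0,"az":0,"claw":1},{"x":0,"y":0,"z":0.012,"ax":0,"ay":0,"az":0,"claw":1},{"x":0,"y":0,"z":0.014,"ax":0,"ay":0,"az":0,"claw":1},{"x":0,"y":0,"z":0.014,"ax":0,"ay":0,"az":0,"claw":1}]' 60
python3 -c "from h import *; st(); print(r.read_state()['torque'])"
```

```text
time: 38.37
ee_pos: [0.5376, 0.4885, 0.0456]
eef_rot: [0.994, -0.113, 0.0, 0.001]
ft_force: [0.1, -0.0, -3.0]
width: 0.0156
time: 38.78
ee_pos: [0.5379, 0.4903, 0.0346]
eef_rot: [0.994, -0.112, 0.002, 0.001]
ft_force: [0.3, 1.2, -2.3]
width: 0.0157
t 38.78 p [0.5379 0.4903 0.0346] xang -12.8 z [ 0.005 -0.003 -1.   ] w 0.0157 f [ 0.3  1.2 -2.3] j [-1.31  0.85  0.82  1.37 -0.63  1.19 -0.65]
[ 0.14696152  0.0366964  -0.02840479]
```

```bash
python3 -m crank '[{"x":0,"y":0,"z":0.002,"ax":0,"ay":0,"az":0,"claw":1},{"x":0,"y":0,"z":0.004,"ax":0,"ay":0,"az":0,"claw":1},{"x":0,"y":0,"z":0.005,"ax":0,"ay":0,"az":0,"claw":1},{"x":0,"y":0,"z":0.006,"ax":0,"ay":0,"az":0,"claw":1},{"x":0,"y":0,"z":0.006,"ax":0,"ay":0,"az":0,"claw":1}]' 60
python3 -c "from h import *; st()"
python3 -m crank '[{"x":0,"y":0,"z":0,"ax":0,"ay":0,"az":0,"claw":-0.2},{"x":0,"y":0,"z":0,"ax":0,"ay":0,"az":0,"claw":-0.2},{"x":0,"y":0,"z":0,"ax":0,"ay":0,"az":0,"claw":-0.2},{"x":0,"y":0,"z":0,"ax":0,"ay":0,"az":0,"claw":-0.2},{"x":0,"y":0,"z":0,"ax":0,"ay":0,"az":0,"claw":-0.2}]' 20
python3 -m crank '[{"x":0,"y":0,"z":0,"ax":0,"ay":0,"az":0,"claw":-0.2},{"x":0,"y":0,"z":-0.02,"ax":0,"ay":0,"az":0,"claw":-0.2},{"x":0,"y":0,"z":-0.06,"ax":0,"ay":0,"az":0,"claw":-0.2},{"x":0,"y":0,"z":-0.1,"ax":0,"ay":0,"az":0,"claw":-0.2},{"x":0,"y":0,"z":-0.14,"ax":0,"ay":0,"az":0,"claw":-0.2}]' 20
python3 -c "from h import *; st(); go([.4728,-.0367,.21],-120.3)"
```

```text
time: 39.2
ee_pos: [0.5382, 0.4908, 0.0292]
eef_rot: [0.994, -0.111, 0.003, 0.001]
ft_force: [2.1, 2.4, 3.2]
width: 0.0156
t 39.2 p [0.5382 0.4908 0.0292] xang -12.8 z [ 0.006 -0.002 -1.   ] w 0.0156 f [2.1 2.4 3.2] j [-1.31  0.85  0.82  1.37 -0.63  1.18 -0.65]
time: 39.62
ee_pos: [0.5377, 0.4898, 0.028]
eef_rot: [0.994, -0.112, 0.002, 0.002]
ft_force: [-0.0, 0.0, -0.2]
width: 0.041
time: 40.03
ee_pos: [0.5369, 0.4901, 0.1697]
eef_rot: [0.994, -0.112, 0.002, 0.002]
ft_force: [1.5, 1.1, 1.1]
width: 0.0516
t 40.03 p [0.5369 0.4901 0.1697] xang -12.9 z [ 0.004 -0.004 -1.   ] w 0.0516 f [1.5 1.1 1.1] j [-1.32  0.74  0.9   1.25 -0.56  1.4  -0.7 ]
turn 0 [-0.0012 -0.0032  0.9376] turn 180 [ 0.0029 -0.0011 -0.6332] 
shift now [ 0.0549  0.528  -0.0384] after turn [-0.4872  0.2105 -0.0403] j7 -0.7005706744440965
```

The tray is released on the mat. Next a look into the hopper on the way to the knob.

```bash
python3 -m crank '[{"x":0.01,"y":0.03,"z":-0.02,"ax":0,"ay":0,"az":0,"claw":-0.2},{"x":0.025,"y":0.065,"z":-0.027,"ax":0,"ay":0,"az":0,"claw":-0.2},{"x":0.04,"y":0.1,"z":-0.027,"ax":0,"ay":0,"az":0,"claw":-0.2},{"x":0.055,"y":0.135,"z":-0.027,"ax":0,"ay":0,"az":0,"claw":-0.2},{"x":0.066,"y":0.163,"z":-0.027,"ax":0,"ay":0,"az":0,"claw":-0.2}]' 20
python3 -m crank '[{"x":0.01,"y":0.03,"z":-0.02,"ax":0,"ay":0,"az":0,"claw":-0.2},{"x":0.025,"y":0.065,"z":-0.027,"ax":0,"ay":0,"az":0,"claw":-0.2},{"x":0.04,"y":0.1,"z":-0.027,"ax":0,"ay":0,"az":0,"claw":-0.2},{"x":0.055,"y":0.135,"z":-0.027,"ax":0,"ay":0,"az":0,"claw":-0.2},{"x":0.066,"y":0.163,"z":-0.027,"ax":0,"ay":0,"az":0,"claw":-0.2}]' 20
python3 -m crank '[{"x":0.01,"y":0.03,"z":-0.02,"ax":0,"ay":0,"az":0,"claw":-0.2},{"x":0.025,"y":0.065,"z":-0.027,"ax":0,"ay":0,"az":0,"claw":-0.2},{"x":0.04,"y":0.1,"z":-0.027,"ax":0,"ay":0,"az":0,"claw":-0.2},{"x":0.055,"y":0.135,"z":-0.027,"ax":0,"ay":0,"az":0,"claw":-0.2},{"x":0.066,"y":0.163,"z":-0.027,"ax":0,"ay":0,"az":0,"claw":-0.2}]' 20
python3 - <<'E'
from h import *
st(); c=camera("wrist"); cv2.imwrite("pics/w16.png",c["color"])
h=cv2.cvtColor(c["color"],cv2.COLOR_BGR2HSV); m=cv2.inRange(h,(8,60,40),(20,220,255)); k,_,S,C=cv2.connectedComponentsWithStats(m)
for i in range(1,k):
    if S[i,4]>40: print(S[i],np.round(C[i]),np.round(onz(c,*C[i],.06),3))
go([.4728,-.0367,.21],-120.3)
E
```

```text
time: 40.45
ee_pos: [0.5658, 0.3135, 0.1964]
eef_rot: [0.994, -0.113, 0.003, 0.001]
ft_force: [0.2, -1.1, 0.2]
width: 0.0522
time: 40.87
ee_pos: [0.5935, 0.1401, 0.2242]
eef_rot: [0.994, -0.113, 0.003, 0.001]
ft_force: [0.3, 0.4, -0.4]
width: 0.0523
time: 41.28
ee_pos: [0.6212, -0.0333, 0.2518]
eef_rot: [0.994, -0.113, 0.003, 0.001]
ft_force: [0.6, 0.1, -0.0]
width: 0.0525
t 41.28 p [ 0.6212 -0.0333  0.2518] xang -12.9 z [ 0.005 -0.004 -1.   ] w 0.0525 f [ 0.6  0.1 -0. ] j [-0.78  0.46  1.06  1.47 -0.4   1.43  0.06]
[ 272  140   47   53 1386] [293. 167.] [ 0.668 -0.037  0.06 ]
[  0 158  18  23 218] [  6. 170.] [0.308 0.044 0.06 ]
[257 187  37  41 972] [275. 207.] [ 0.635 -0.085  0.06 ]
[ 41 242  14  21 129] [ 47. 254.] [ 0.306 -0.08   0.06 ]
[154 252  18  49 462] [161. 276.] [ 0.45  -0.151  0.06 ]
[345 252  18  49 475] [355. 276.] [ 0.726 -0.216  0.06 ]
[254 288  11   7  53] [259. 291.] [ 0.583 -0.209  0.06 ]
[ 171  288  303   41 5640] [321. 318.] [ 0.666 -0.278  0.06 ]
turn 0 [-0.0016 -0.0046  0.9333] turn 180 [ 0.0043 -0.0014 -0.6375] 
shift now [-0.1449  0.0305  0.0412] after turn [-0.0716 -0.1294  0.0421] j7 0.062219628989243735
```

Both feet are seen in the hopper, at (293,167) and (275,207) in the wrist image. On to the knob.

```bash
python3 -m crank '[{"x":-0.03,"y":0.006,"z":0,"ax":0,"ay":0,"az":0.05,"claw":-0.3},{"x":-0.06,"y":0.012,"z":0.01,"ax":0,"ay":0,"az":0.1,"claw":-0.3},{"x":-0.09,"y":0.018,"z":0.02,"ax":0,"ay":0,"az":0.15,"claw":-0.3},{"x":-0.12,"y":0.025,"z":0.03,"ax":0,"ay":0,"az":0.2,"claw":-0.3},{"x":-0.145,"y":0.03,"z":0.03,"ax":0,"ay":0,"az":0.234,"claw":-0.3}]' 20
python3 -m crank '[{"x":0,"y":0,"z":0,"ax":0,"ay":0,"az":0.06,"claw":-0.3},{"x":0,"y":0,"z":0,"ax":0,"ay":0,"az":0.12,"claw":-0.3},{"x":0,"y":0,"z":0,"ax":0,"ay":0,"az":0.18,"claw":-0.3},{"x":0,"y":0,"z":0,"ax":0,"ay":0,"az":0.234,"claw":-0.3},{"x":0,"y":0,"z":0,"ax":0,"ay":0,"az":0.234,"claw":-0.3}]' 20
python3 -m crank '[{"x":0,"y":0,"z":0,"ax":0,"ay":0,"az":0.06,"claw":-0.3},{"x":0,"y":0,"z":0,"ax":0,"ay":0,"az":0.12,"claw":-0.3},{"x":0,"y":0,"z":0,"ax":0,"ay":0,"az":0.18,"claw":-0.3},{"x":0,"y":0,"z":0,"ax":0,"ay":0,"az":0.234,"claw":-0.3},{"x":0,"y":0,"z":0,"ax":0,"ay":0,"az":0.234,"claw":-0.3}]' 20
python3 -m crank '[{"x":0,"y":0,"z":0,"ax":0,"ay":0,"az":0.06,"claw":-0.3},{"x":0,"y":0,"z":0,"ax":0,"ay":0,"az":0.12,"claw":-0.3},{"x":0,"y":0,"z":0,"ax":0,"ay":0,"az":0.18,"claw":-0.3},{"x":0,"y":0,"z":0,"ax":0,"ay":0,"az":0.231,"claw":-0.3},{"x":0,"y":0,"z":0,"ax":0,"ay":0,"az":0.231,"claw":-0.3}]' 20
python3 -c "from h import *; st(); go([.473,-.0365,.06],-120.3)"
```

```text
time: 41.75
ee_pos: [0.4874, -0.0276, 0.2222]
eef_rot: [0.949, -0.316, -0.003, 0.003]
ft_force: [-1.0, -0.3, 0.1]
width: 0.0566
time: 42.17
ee_pos: [0.4894, -0.0274, 0.2247]
eef_rot: [0.849, -0.528, -0.001, 0.001]
ft_force: [0.1, -0.4, 0.3]
width: 0.0565
time: 42.58
ee_pos: [0.4895, -0.0275, 0.2246]
eef_rot: [-0.705, 0.709, 0.001, -0.002]
ft_force: [0.5, -0.3, -0.4]
width: 0.0567
time: 43.0
ee_pos: [0.4895, -0.0275, 0.2246]
eef_rot: [-0.525, 0.851, 0.0, -0.002]
ft_force: [0.2, -0.4, -0.4]
width: 0.0562
t 43.0 p [ 0.4895 -0.0275  0.2246] xang -116.7 z [-0.004 -0.002 -1.   ] w 0.0562 f [ 0.2 -0.4 -0.4] j [-1.23 -0.02  1.21  1.85  0.02  1.31 -2.06]
turn 0 [ 0.0012 -0.0016  0.0318] turn 180 [ 0.0025  0.0018 -1.539 ] 
shift now [0.015  0.0103 0.1647] after turn [0.0161 0.0097 0.1646] j7 -2.0612817558790844
```

```bash
python3 -m crank '[{"x":0.015,"y":0.01,"z":0.01,"ax":0,"ay":0,"az":0.032,"claw":-0.3},{"x":0.015,"y":0.01,"z":0.04,"ax":0,"ay":0,"az":0.032,"claw":-0.3},{"x":0.015,"y":0.01,"z":0.08,"ax":0,"ay":0,"az":0.032,"claw":-0.3},{"x":0.015,"y":0.01,"z":0.1,"ax":0,"ay":0,"az":0.032,"claw":-0.3},{"x":0.015,"y":0.01,"z":0.11,"ax":0,"ay":0,"az":0.032,"claw":-0.3}]' 20
python3 -c "from h import *; st(); go([.473,-.0365,.061],-120.3)"
```

```text
time: 43.42
ee_pos: [0.4718, -0.0363, 0.1119]
eef_rot: [-0.501, 0.865, 0.001, -0.003]
ft_force: [-0.3, 1.0, 0.5]
width: 0.0568
t 43.42 p [ 0.4718 -0.0363  0.1119] xang -119.9 z [-0.007 -0.003 -1.   ] w 0.0568 f [-0.3  1.   0.5] j [-1.14  0.19  1.23  2.02 -0.21  1.07 -1.9 ]
turn 0 [ 0.0022 -0.0027  0.0039] turn 180 [ 0.0043  0.0035 -1.5669] 
shift now [-0.0007 -0.0014  0.0509] after turn [-0.0005 -0.0011  0.0509] j7 -1.9020901931287826
```

```bash
python3 -m crank '[{"x":0,"y":0,"z":0.015,"ax":0,"ay":0,"az":0,"claw":-0.3},{"x":0,"y":0,"z":0.03,"ax":0,"ay":0,"az":0,"claw":-0.3},{"x":0,"y":0,"z":0.045,"ax":0,"ay":0,"az":0,"claw":-0.3},{"x":0,"y":0,"z":0.051,"ax":0,"ay":0,"az":0,"claw":0},{"x":0,"y":0,"z":0.051,"ax":0,"ay":0,"az":0,"claw":1}]' 20
python3 -m crank '[{"x":0,"y":0,"z":0,"ax":0,"ay":0,"az":0,"claw":1},{"x":0,"y":0,"z":0,"ax":0,"ay":0,"az":0,"claw":1},{"x":0,"y":0,"z":0,"ax":0,"ay":0,"az":0,"claw":1},{"x":0,"y":0,"z":0,"ax":0,"ay":0,"az":0,"claw":1},{"x":0,"y":0,"z":0,"ax":0,"ay":0,"az":0,"claw":1}]' 20
python3 -m crank '[{"x":0,"y":0,"z":0,"ax":0,"ay":0,"az":0,"claw":1},{"x":0,"y":0,"z":0,"ax":0,"ay":0,"az":0,"claw":1},{"x":0,"y":0,"z":0,"ax":0,"ay":0,"az":0,"claw":1},{"x":0,"y":0,"z":0,"ax":0,"ay":0,"az":0,"claw":1},{"x":0,"y":0,"z":0,"ax":0,"ay":0,"az":0,"claw":1}]' 20
python3 -m crank '[{"x":0,"y":0,"z":0,"ax":0,"ay":0,"az":-0.05,"claw":1},{"x":0,"y":0,"z":0,"ax":0,"ay":0,"az":-0.1,"claw":1},{"x":0,"y":0,"z":0,"ax":0,"ay":0,"az":-0.15,"claw":1},{"x":0,"y":0,"z":0,"ax":0,"ay":0,"az":-0.2,"claw":1},{"x":0,"y":0,"z":0,"ax":0,"ay":0,"az":-0.233,"claw":1}]' 20
python3 -m crank '[{"x":0,"y":0,"z":0,"ax":0,"ay":0,"az":-0.05,"claw":1},{"x":0,"y":0,"z":0,"ax":0,"ay":0,"az":-0.1,"claw":1},{"x":0,"y":0,"z":0,"ax":0,"ay":0,"az":-0.15,"claw":1},{"x":0,"y":0,"z":0,"ax":0,"ay":0,"az":-0.2,"claw":1},{"x":0,"y":0,"z":0,"ax":0,"ay":0,"az":-0.233,"claw":1}]' 20
python3 -c "from h import *; st(); go([.473,-.0365,.061],-40.1)"
```

```text
time: 43.83
ee_pos: [0.4725, -0.0369, 0.0628]
eef_rot: [-0.499, 0.866, 0.0, -0.003]
ft_force: [-0.6, -0.5, 0.0]
width: 0.0498
time: 44.25
ee_pos: [0.4736, -0.0363, 0.0642]
eef_rot: [-0.497, 0.867, 0.0, -0.001]
ft_force: [0.5, -0.5, -0.7]
width: 0.018
time: 44.67
ee_pos: [0.473, -0.0375, 0.0641]
eef_rot: [-0.497, 0.868, -0.0, -0.002]
ft_force: [-3.6, -3.1, 6.8]
width: 0.0137
time: 45.08
ee_pos: [0.4732, -0.0369, 0.0641]
eef_rot: [-0.686, 0.728, 0.001, -0.002]
ft_force: [-2.9, -1.8, 5.3]
width: 0.0139
time: 45.5
ee_pos: [0.4731, -0.0363, 0.0641]
eef_rot: [0.836, -0.549, -0.001, 0.002]
ft_force: [-3.5, 2.2, 6.1]
width: 0.0137
t 45.5 p [ 0.4731 -0.0363  0.0641] xang -66.7 z [-0.004 -0.001 -1.   ] w 0.0137 f [-3.5  2.2  6.1] j [-0.86  0.23  0.93  2.06 -0.22  0.96 -0.97]
turn 0 [ 0.0019  0.0008 -0.2318] turn 180 [ 1.100e-03 -2.600e-03  1.339e+00] 
shift now [0.0002 0.0002 0.0031] after turn [0.0001 0.0002 0.0031] j7 -0.9741804775528078
```

```bash
python3 -m crank '[{"x":0,"y":0,"z":0,"ax":0,"ay":0,"az":-0.05,"claw":1},{"x":0,"y":0,"z":0,"ax":0,"ay":0,"az":-0.1,"claw":1},{"x":0,"y":0,"z":0,"ax":0,"ay":0,"az":-0.15,"claw":1},{"x":0,"y":0,"z":0,"ax":0,"ay":0,"az":-0.2,"claw":1},{"x":0,"y":0,"z":0,"ax":0,"ay":0,"az":-0.232,"claw":1}]' 20
python3 -m crank '[{"x":0,"y":0,"z":0,"ax":0,"ay":0,"az":0,"claw":1},{"x":0,"y":0,"z":0,"ax":0,"ay":0,"az":0,"claw":-0.3},{"x":0,"y":0,"z":0,"ax":0,"ay":0,"az":0,"claw":-0.3},{"x":0,"y":0,"z":0,"ax":0,"ay":0,"az":0,"claw":-0.3},{"x":0,"y":0,"z":0,"ax":0,"ay":0,"az":0,"claw":-0.3}]' 20
python3 -m crank '[{"x":0,"y":0,"z":-0.01,"ax":0,"ay":0,"az":0,"claw":-0.3},{"x":0,"y":0,"z":-0.05,"ax":0,"ay":0,"az":0,"claw":-0.3},{"x":0,"y":0,"z":-0.09,"ax":0,"ay":0,"az":0,"claw":-0.3},{"x":0,"y":0,"z":-0.13,"ax":0,"ay":0,"az":0,"claw":-0.3},{"x":0,"y":0,"z":-0.17,"ax":0,"ay":0,"az":0,"claw":-0.3}]' 20
python3 -m crank '[{"x":0,"y":0,"z":0,"ax":0,"ay":0,"az":0,"claw":-0.3},{"x":0,"y":0,"z":0,"ax":0,"ay":0,"az":0,"claw":-0.3},{"x":0,"y":0,"z":0,"ax":0,"ay":0,"az":0,"claw":-0.3},{"x":0,"y":0,"z":0,"ax":0,"ay":0,"az":0,"claw":-0.3},{"x":0,"y":0,"z":0,"ax":0,"ay":0,"az":0,"claw":-0.3}]' 20
python3 - <<'E'
from h import *
st(); w=camera("wrist"); sd=camera("side"); s=camera("scene")
a=cv2.resize(w["color"][60:260,120:390],(432,320)); b=cv2.resize(sd["color"][220:320,240:340],(320,320)); d=cv2.resize(s["color"][120:290,130:400],(432,272)); e=cv2.resize(sd["color"][135:220,190:290],(320,272))
cv2.imwrite("pics/z.png",np.vstack([np.hstack([a,b]),np.hstack([d,e])]))
E
```

```text
time: 45.92
ee_pos: [0.4727, -0.0358, 0.0641]
eef_rot: [0.94, -0.342, -0.002, 0.001]
ft_force: [-6.7, 4.2, 10.1]
width: 0.0135
time: 46.33
ee_pos: [0.4734, -0.0366, 0.0638]
eef_rot: [0.938, -0.345, -0.001, 0.001]
ft_force: [0.2, -0.5, -0.0]
width: 0.0327
time: 46.75
ee_pos: [0.4735, -0.0371, 0.2364]
eef_rot: [0.938, -0.346, -0.001, 0.001]
ft_force: [0.8, 1.0, 0.2]
width: 0.0556
time: 47.17
ee_pos: [0.4732, -0.0364, 0.2328]
eef_rot: [0.938, -0.345, -0.002, 0.002]
ft_force: [0.2, -0.2, 0.7]
width: 0.0568
t 47.17 p [ 0.4732 -0.0364  0.2328] xang -40.4 z [-0.005 -0.003 -1.   ] w 0.0568 f [ 0.2 -0.2  0.7] j [-0.9  -0.06  0.86  1.86  0.05  1.33 -0.76]
```

View pics/z.png

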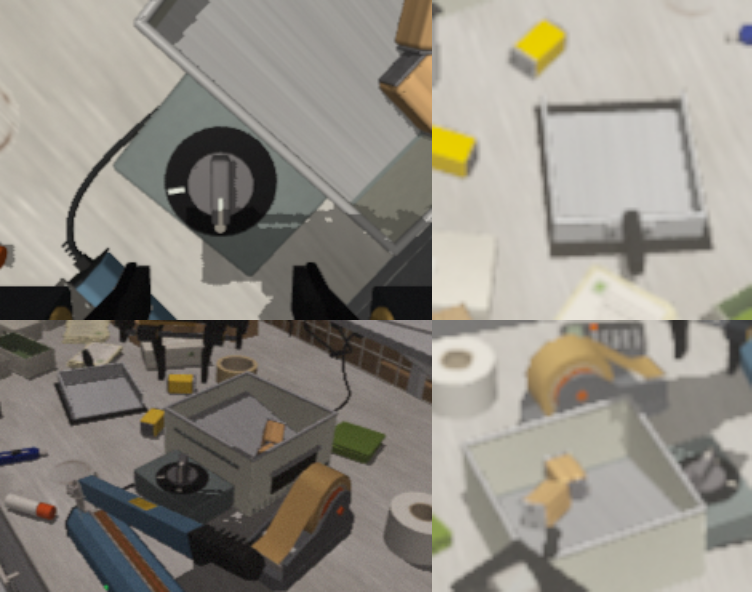

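The final picture shows the stripe over the dot, the empty tray flat on its mat, both feet inside the hopper below the rim, and the gripper clear. Handing in.

```bash
python3 -c "
from bench import close_job; print(close_job())"
```

```text
the job is handed in; nothing more can be done
None
```

The job is done and handed in at about 47 s on the robot's clock, out of 210 s. No verdict was reported.

- **Feet:** I found only two beech feet on the table. I put both in the tray, set the pointer to the line mark and tipped the tray over the hopper. The wrist load fell from about 4.2 N to 2.7 N, which is the empty tray. Both feet then showed in the hopper, from the wrist camera and in the final picture.
- **Tray:** I set it back empty on the mat. The final picture shows it flat, and I estimate it is within about 1 cm of the mat's middle.
- **Pointer:** I turned it to the dot. The tool turned 80°, the angle between the two marks, and the last picture shows the stripe over the dot.
- **Other things:** the gripper is clear of everything. I saw no change in the calculator or label roll, but I did not measure their positions.

Three things went wrong and were mended:
- The first grasp of a foot lifted before the fingers had closed. The foot had not moved, and the second try held.
- The first rows were refused because keys were missing.
- The first empty test of the pouring pose ran into joint limits, so I changed the arm's posture before carrying the tray.

No check at the end failed or disagreed.

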